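# Lay out brass nuts in the annealing box and close its lid

## Task

Get the brass nuts ready for the annealing oven: spread the heap in the steel box, together with any strays lying on the bench, into one even layer over the whole floor of the box, with no nut on another, a good centimetre clear between neighbours and the layer reaching well out into every quarter of the floor. Then fit the lid on the box and press it down until it is fully home and level all round. Leave the tumblers and the hammer alone.

Things in the scene. Friction and masses are not known exactly. Their poses are not given: they have to be found in the camera images.
- box: annealing box, open-topped, dark sheet steel, fixed to the bench. Outside 176 (its x) x 226 (its y) x 53 mm high, walls and floor 3 mm; inside 170 x 220 x 50 deep. Origin: centre of its underside. Bail handles on the two short ends stick out 13 mm, below 27 mm. On each long (x) side two sprung ribs stand out 6.5 mm, 12 mm below the rim, 60 mm either side of the middle, to grip the lid's skirt
- box_floor (a point): centre of the box's inner floor, 3 mm above the bench; axes as the box
- box_rim (a point): centre of the box's mouth at rim height, 53 mm above the bench; axes as the box
- lid: loose slip lid, sheet steel, 0.3-0.5 kg, starts skirt down on the bench. Plate 188 (x) x 238 (y) mm, 196 x 246 over the flared hem; skirt 22 deep inside, 4 mm clear of the box walls; 25 high without handle. Origin: centre of the hem plane, z = 0 on the bench. Either way round fits. Laid on it stops on the ribs about 9 mm proud; 5-12 N down in the middle seats it, then it stays; it lifts off again
- lid_under (a point): centre of the underside of the lid's top plate (22 mm above the hem plane): meets box_rim when the lid is home (the lid's origin then 31 mm above the bench)
- lid_handle (a point): middle of the lid's bow handle: a bar 12 mm wide (lid x) and 10 mm high, 110 mm long along the lid's y, its centre 62 mm above the hem plane and 37 mm above the plate, free beneath for 90 mm between its two legs
- nut1: brass hexagon nut, 36 mm across flats, 42 across corners, 20 thick, 24 hole, 0.11 kg; origin: its centre (10 mm above the floor when it lies flat, 18 when it stands on edge), z along the bore, flats face x and every 60 degrees from it; at the start in the bottom of the heap in the box
- nut2: brass hexagon nut, 36 mm across flats, 42 across corners, 20 thick, 24 hole, 0.11 kg; origin: its centre (10 mm above the floor when it lies flat, 18 when it stands on edge), z along the bore, flats face x and every 60 degrees from it; at the start in the bottom of the heap in the box
- nut3: brass hexagon nut, 36 mm across flats, 42 across corners, 20 thick, 24 hole, 0.11 kg; origin: its centre (10 mm above the floor when it lies flat, 18 when it stands on edge), z along the bore, flats face x and every 60 degrees from it; at the start in the bottom of the heap in the box
- nut4: brass hexagon nut, 36 mm across flats, 42 across corners, 20 thick, 24 hole, 0.11 kg; origin: its centre (10 mm above the floor when it lies flat, 18 when it stands on edge), z along the bore, flats face x and every 60 degrees from it; at the start in the bottom of the heap in the box
- nut5: brass hexagon nut, 36 mm across flats, 42 across corners, 20 thick, 24 hole, 0.11 kg; origin: its centre (10 mm above the floor when it lies flat, 18 when it stands on edge), z along the bore, flats face x and every 60 degrees from it; at the start on top of the heap
- nut6: brass hexagon nut, 36 mm across flats, 42 across corners, 20 thick, 24 hole, 0.11 kg; origin: its centre (10 mm above the floor when it lies flat, 18 when it stands on edge), z along the bore, flats face x and every 60 degrees from it; if present, at the start on top of the heap
- nut7: brass hexagon nut, 36 mm across flats, 42 across corners, 20 thick, 24 hole, 0.11 kg; origin: its centre (10 mm above the floor when it lies flat, 18 when it stands on edge), z along the bore, flats face x and every 60 degrees from it; if present, at the start astray on the bench to the robot's left
- nut8: brass hexagon nut, 36 mm across flats, 42 across corners, 20 thick, 24 hole, 0.11 kg; origin: its centre (10 mm above the floor when it lies flat, 18 when it stands on edge), z along the bore, flats face x and every 60 degrees from it; if present, at the start astray on the bench to the robot's right
- nut9: brass hexagon nut, 36 mm across flats, 42 across corners, 20 thick, 24 hole, 0.11 kg; origin: its centre (10 mm above the floor when it lies flat, 18 when it stands on edge), z along the bore, flats face x and every 60 degrees from it; if present, at the start astray on the bench to the robot's right
- cup1: bystander: brass tumbler, 64 mm wide at the rim, 62 tall, standing beyond the work; origin: centre of its foot
- cup2: bystander: brass tumbler, 64 mm wide at the rim, 62 tall, standing beyond the work; origin: centre of its foot
- hammer: bystander: hammer, 300 mm long, lying crosswise on the bench beyond the work; origin: under the middle of its length
There are look-alikes about, which are no part of the job. Leave any green or pink look-alike of the nut7 alone. Leave any black look-alike of the nut9 alone.

How it is judged:
By the outcome, as a careful person would: the job done as asked, in the order asked, and still so for the second after the job is handed in, with the robot touching nothing.
Of nut6, nut7, nut8, nut9 only 2 to 4 are there at a start; the rules pass over those that are not, and their reading is None.
At some moment in a run one of lid, nut2, nut3, nut4, nut5, nut7, nut8, nut9 may be knocked a few centimetres aside while the robot is not near it.
Once in a run the grip may slacken for a moment while it holds something.
It also fails if it takes over 210 s, if anything falls off the work surface, if the arm or the gripper's body presses on something with over 40 N, if the wrist force passes 120 N, or if a joint passes its speed limit or range.

## Robot

A 7-joint arm with a two-finger parallel gripper is mounted at the origin on the work surface. World frame = base frame: x ahead of the robot, y to its left, z up, the work surface at z = 0. Lengths are in m, angles in rad, forces in N, time in s.
With the tool pointing down it reaches from about 0.4 to 0.85 m from the base axis. Payload 4.5 kg.
Tool frame: the origin (TCP) lies between the finger pads; the fingertips stand 19 mm ahead of it and the grasp point (between the pads) is the TCP; z points along the fingers, y is the direction in which the jaws open and shut (so a half turn about z gives the same grasp; the last joint's range is limited). The gripper opens to 88 mm and grips with 3 to 60 N. Pads are 18 mm wide; open, the fingers measure 123 mm over their backs; the gripper's body (75 mm by 187 mm) begins 45 mm behind the grasp point.
Start: joints at [1.337, 0.689, -0.195, 1.565, 0.157, 0.902, -0.215], TCP at [0.165, -0.603, 0.258] pointing down, gripper open.
Joint ranges: [-3.01, 3.01], [-0.46, 2.08], [-1.47, 1.51], [0.13, 2.56], [-1, 4.14], [0.04, 2.09], [-2.66, 2.66]. Speed limits (rad/s): [2.57, 2.57, 3.14, 3.14, 3.14, 3.14, 3.14].

## Interface

Orientations are given as a unit quaternion [x, y, z, w].
In Python, from plant import status, snapshot, finish_job, cut_out, tip_of gives the robot as it stands. The module is installed in compiled form; this text tells all that it offers.
- The arm moves only by the tool carry_out, never from a script. Its arguments are lists of equal length, an entry for each row: "linear": the shift along the world's x, y, z in m, a list of three; "roll": the turn about the world's z in rad. A call has 1 to 8 rows; each row is the pose to reach, as a shift and turn from the pose measured when the call began; what a row does not reach only later rows make up. A row lasts 1/12 s, in which the tool goes at most 41.7 mm and 7.16 degrees, less where a joint would pass 70% of its speed; a pose out of reach is approached as far as the arm can. A call with a gripper value outside its range is refused whole. "gripper" is the opening, from 0 (shut) to 1 (fully open), set as the call begins (left out, the last holds). The fingers move at their own pace and stop on an object; "grip_force" is the grip in N (left out, the last holds). Time passes only in rows, so rows that repeat a pose let the fingers close. It gives the time, the measured TCP pose, the force and the opening at its end, in the units of the state.
- status.get_state(): the state, without advancing time (a new reading comes with each control period).
- snapshot(name): name is "side" or "top"; returns a dict with "img" (480x640x3 uint8, red, green, blue), "range_z" (480x640 float32, m along the optical axis (not along the pixel's ray), 0 where there is no reading), "fx", "fy", "cx", "cy" (pixels), "k1" (the pictures are not rectified: a ray, as slopes to the right and down, at radius r is drawn at 1 + k1 r^2 times it, then the intrinsics apply), "world_from_camera" (4x4, takes a point from camera to world coordinates). Camera axes: x right, y down, z forward; pixel columns grow to the right and rows downward; lengths in m; the calibration is good to about 2 mm. A picture is of the moment at which its call begins.
- finish_job(): hands the job in, once; it reports no verdict.
Trained networks look in a picture, given as the dict that the camera call returned (one of the last four; its "shot" number tells which), for a name from the list of things; names that differ only in an ending like _2 or _b are one class to them, and where a whole thing is asked for, a point or a joint stands for the part that bears it (a point fixed in the world has none). Each returns a list of dicts, best first, with "confidence" (0 to 1); they miss things now and then, are a little off and sometimes report something else, mostly with a low value. They report only what shows in the picture. A call takes as long as a camera call. They do not tell look-alikes from the thing itself.
- cut_out(picture, query): "region" (480x640 bool, what is visible of it) and "pixel" ([column, row] in pixels, amid what is visible of it).
- tip_of(picture, query): "pixel" ([column, row] in pixels: a listed point, or the origin of a listed thing).
The state is a dict: "clock": time; "q": joint angles; "qd": joint speeds; "joint_torque": joint torques, N m; "tool_pos": TCP position; "eef_rot": TCP orientation; "contact_force": force on the tool from outside, world axes, zero at the start; "moment": the same for the moment, N m; "opening": opening from 0.0 (shut) to 1.0 (fully open).
Only numpy, scipy, OpenCV 4.12 (cv2) and the standard library are available. Lean on these libraries where they do the work, as an engineer would, in place of code of your own. Each camera call takes 0.05 s, during which the arm holds its last target.

## Working session

There is one attempt and no reset: what is moved stays moved. The work goes in short steps, Python scripts to look and compute and a tool call to move; the robot and the scene stay as the last step left them, time stands still between calls to the robot, and variables do not carry over. Pictures are saved under pics/ and viewed, and the job is handed in when it is done.

Besides the shell and the picture viewer there is one more tool, called after ">>>" as name(argument=value, ...) on one line, values as JSON. carry_out: Moves the arm, as the interface text tells. Its arguments: {"type":"object","properties":{"linear":{"type":"array"},"roll":{"type":"array"},"gripper":{"type":"number"},"grip_force":{"type":"number"}},"required":["linear","roll"]}

```bash
mkdir -p pics; cat > h.py <<'E'
import numpy as np, cv2
from plant import status, snapshot, finish_job, cut_out, tip_of
def save(s,n): cv2.imwrite('pics/'+n,cv2.cvtColor(s['img'],cv2.COLOR_RGB2BGR))
def cloud(s):
    K=np.array([[s['fx'],0,s['cx']],[0,s['fy'],s['cy']],[0,0,1]]);d=np.array([s['k1'],0,0,0,0.])
    u,v=np.meshgrid(np.arange(640.),np.arange(480.))
    p=cv2.undistortPoints(np.stack([u.ravel(),v.ravel()],1).reshape(-1,1,2),K,d).reshape(480,640,2)
    z=s['range_z'];c=np.dstack([p[...,0]*z,p[...,1]*z,z,np.ones_like(z)])
    w=c@np.array(s['world_from_camera']).T
    w=w[...,:3];w[z==0]=np.nan
    return w
E
python3 - <<'E'
from h import *
s=status.get_state();print({k:np.round(v,3) for k,v in s.items()})
for n in('top','side'):
    p=snapshot(n);save(p,n+'0.png');print(n,np.round(p['world_from_camera'],3),p['fx'],p['k1'])
E
```

```text
{'clock': np.float64(0.0), 'q': array([ 1.337,  0.69 , -0.195,  1.566,  0.157,  0.902, -0.215]), 'qd': array([-0.001, -0.   ,  0.001,  0.   , -0.   ,  0.001,  0.001]), 'joint_torque': array([-0.0000e+00, -5.2756e+01, -1.2670e+00, -1.5343e+01, -5.3000e-02,
        6.0000e-03,  0.0000e+00]), 'tool_pos': array([ 0.165, -0.602,  0.257]), 'eef_rot': array([ 0.991,  0.134, -0.   , -0.001]), 'contact_force': array([ 0.071,  0.043, -0.336]), 'moment': array([-0.007,  0.07 , -0.021]), 'opening': np.float64(1.001)}
top [[-1.000e-03 -9.950e-01  1.050e-01  4.700e-01]
 [-1.000e+00  2.000e-03  1.000e-02 -5.000e-03]
 [-1.000e-02 -1.040e-01 -9.940e-01  1.284e+00]
 [ 0.000e+00  0.000e+00  0.000e+00  1.000e+00]] 559.8601281821321 -0.10840695771638555
side [[-0.997 -0.018  0.076  0.481]
 [-0.075  0.483 -0.873  1.24 ]
 [-0.02  -0.876 -0.483  0.754]
 [ 0.     0.     0.     1.   ]] 549.7577798085277 -0.12115709029354986
```

View pics/top0.png

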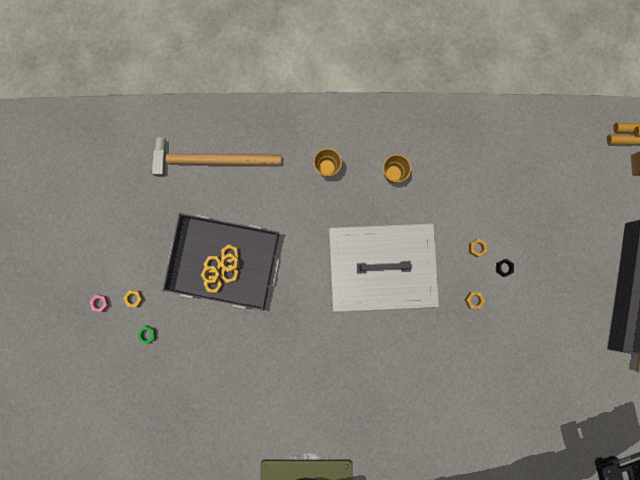

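View pics/side0.png

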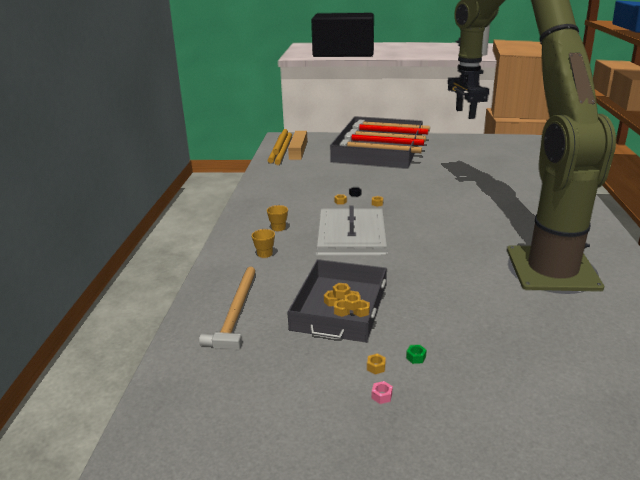

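The top view shows the box at about (222,262) with the heap in its middle, and the lid at (384,268). Stray brass nuts are at (133,298), (478,247) and (475,300). The look-alikes are at (99,303) pink, (147,335) green and (505,268) black.

```bash
cat >> h.py <<'E'
def brass(s):
    h=cv2.cvtColor(s['img'],cv2.COLOR_RGB2HSV)
    return (h[...,0]>10)&(h[...,0]<30)&(h[...,1]>130)&(h[...,2]>90)
def rectfit(w,m):
    P=w[m];P=P[~np.isnan(P[:,0])]
    return cv2.minAreaRect(P[:,:2].astype(np.float32)*1000),P
E
python3 - <<'E'
from h import *
p=snapshot('top');w=cloud(p)
print('bench z',np.nanmedian(w[380:420,200:400,2]))
for q in('box','lid'):
    for r in cut_out(p,q)[:2]:
        rr,P=rectfit(w,r['region']); print(q,r['confidence'],r['pixel'],rr,np.nanpercentile(P[:,2],[5,50,95]))
    for r in tip_of(p,q)[:2]: print(q,'tip',r, w[int(r['pixel'][1]),int(r['pixel'][0])])
for q in('box_floor','box_rim','lid_under','lid_handle'):
    for r in tip_of(p,q)[:2]: print(q,'tip',r, w[int(r['pixel'][1]),int(r['pixel'][0])])
for r in cut_out(p,'nut1'):
    P=w[r['region']];print('nut',round(r['confidence'],2),np.round(r['pixel']),np.round(np.nanmean((P),0),3),r['region'].sum(),np.round(np.nanpercentile(P[:,2],[5,95]),3))
im=p['img'][205:320,155:290]
cv2.imwrite('pics/c0.png',cv2.cvtColor(cv2.resize(im,None,fx=5,fy=5,interpolation=2),cv2.COLOR_RGB2BGR))
# rim points
m=np.zeros((480,640),bool);m[200:320,150:295]=True
m&=(w[...,2]>0.046)&(w[...,2]<0.06)
b=brass(p);m&=~b
print('rim',rectfit(w,m)[0])
# lid plate
m=np.zeros((480,640),bool);m[210:325,320:450]=True
m&=(w[...,2]>0.018)&(w[...,2]<0.032);print('lidplate',rectfit(w,m)[0])
m=np.zeros((480,640),bool);m[210:325,320:450]=True
m&=(w[...,2]>0.05);r=rectfit(w,m);print('handle',r[0],np.nanmean(r[1],0))
E
```

```text
bench z 0.0004864150406859169
box 0.97 [227.8, 260.0] ((548.55029296875, 190.46115112304688), (249.23495483398438, 188.39100646972656), 79.07469177246094) [-4.73540304e-05  4.66863651e-03  5.19961013e-02]
box tip {'pixel': [225.7, 261.0], 'confidence': 0.9} [0.55081381 0.18645971 0.00645718]
lid 0.69 [379.8, 270.2] ((537.9263305664062, -175.09521484375), (199.13479614257812, 251.65231323242188), 2.1517717838287354) [0.02089339 0.02658811 0.03198995]
lid tip {'pixel': [383.9, 270.9], 'confidence': 0.72} [ 0.52874989 -0.17194851  0.02917037]
box_floor tip {'pixel': [224.2, 264.4], 'confidence': 0.79} [0.54190751 0.1833989  0.04116643]
box_floor tip {'pixel': [210.7, 263.0], 'confidence': 0.47} [0.54629849 0.2212874  0.00497868]
box_rim tip {'pixel': [218.2, 262.3], 'confidence': 0.6} [0.54741584 0.19968245 0.02422358]
box_rim tip {'pixel': [223.7, 261.1], 'confidence': 0.52} [0.54830442 0.1850025  0.04588806]
lid_under tip {'pixel': [381.2, 265.5], 'confidence': 0.67} [ 0.53784057 -0.1626719   0.06731893]
lid_handle tip {'pixel': [386.1, 264.1], 'confidence': 0.84} [ 0.53998397 -0.1735
[... 341 characters left out ...]
.383 0.364 0.014] 250 [-0.001  0.024]
nut 0.53 [468. 299.] [ 0.46  -0.381  0.016] 198 [0.001 0.024]
nut 0.5 [232. 245.] [0.573 0.173 0.022] 109 [0.007 0.027]
nut 0.5 [131. 297.] [0.466 0.396 0.017] 175 [0.001 0.025]
nut 0.41 [225. 278.] [0.517 0.174 0.022] 110 [0.012 0.028]
nut 0.18 [383. 272.] [ 0.534 -0.171  0.027] 9000 [0.022 0.032]
rim ((548.7462768554688, 191.30569458007812), (229.5244598388672, 187.35968017578125), 79.46125793457031)
lidplate ((536.3614501953125, -173.976318359375), (189.35780334472656, 238.34719848632812), 2.3730430603027344)
handle ((536.4365844726562, -172.8122100830078), (12.14344310760498, 108.63941192626953), 2.2152099609375) [ 0.53626231 -0.17174893  0.06754941]
```

View pics/c0.png

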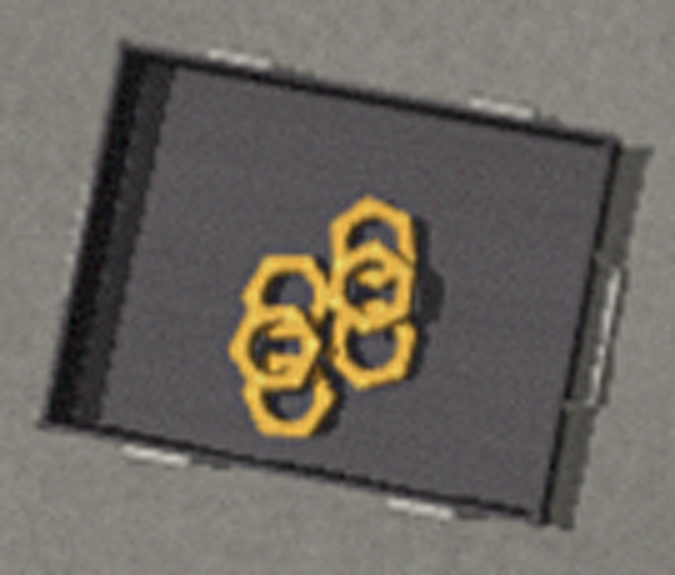

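```bash
cat >> h.py <<'E'
X0,X1,Y0,Y1=0.35,0.70,-0.48,0.50
def rectify(s,z,img=None,res=0.001,ext=None):
    x0,x1,y0,y1=ext or (X0,X1,Y0,Y1)
    img=s['img'] if img is None else img
    xs=np.arange(x1,x0,-res);ys=np.arange(y1,y0,-res)   # rows: x down, cols: y down
    Y,X=np.meshgrid(ys,xs)
    P=np.stack([X.ravel(),Y.ravel(),np.full(X.size,z)],1)
    T=np.linalg.inv(np.array(s['world_from_camera']))
    c=P@T[:3,:3].T+T[:3,3]
    a=c[:,:2]/c[:,2:];r2=(a**2).sum(1,keepdims=True);a=a*(1+s['k1']*r2)
    u=(a[:,0]*s['fx']+s['cx']).reshape(X.shape).astype(np.float32);v=(a[:,1]*s['fy']+s['cy']).reshape(X.shape).astype(np.float32)
    return cv2.remap(img,u,v,cv2.INTER_LINEAR)
def tmpl(deg,n=61):
    # world angle of a flat normal = deg ; image: right=-y, down=-x
    big=4;N=n*big;t=np.zeros((N,N),np.float32);c=(N-1)/2
    pts=[]
    for k in range(6):
        a=np.radians(deg+30+60*k);wx,wy=20.78*np.cos(a),20.78*np.sin(a)
        pts.append([c-wy*big,c-wx*big])
    cv2.fillPoly(t,[np.round(pts).astype(np.int32)],1.0);cv2.circle(t,(int(c),int(c)),12*big,0,-1)
    return cv2.resize(t,(n,n),interpolation=cv2.INTER_AREA)
def nuts(s,z,thr=0.55,ext=None,zmask=None):
    m=brass(s).astype(np.float32)
    if zmask is not None: m=m*zmask
    x0,x1,y0,y1=ext or (X0,X1,Y0,Y1)
    R=rectify(s,z,m,ext=ext);R=cv2.copyMakeBorder(R,30,30,30,30,cv2.BORDER_CONSTANT,value=0)
    A=np.arange(0,60,4);S=np.stack([cv2.matchTemplate(R,tmpl(a)[:,:],cv2.TM_CCOEFF_NORMED) for a in A])
    B=S.max(0);out=[]
    while True:
        _,v,_,(cx,cy)=cv2.minMaxLoc(B)
        if v<thr:break
        out.append((round(x1-cy*.001,4),round(y1-cx*.001,4),int(A[S[:,cy,cx].argmax()]),round(float(v),2)))
        cv2.circle(B,(cx,cy),13,0,-1)
    return out
BOX=(0.5487,0.1913,-10.5)
def tobox(x,y):
    a=np.radians(BOX[2]);d=np.array([x-BOX[0],y-BOX[1]]);return np.round([d[0]*np.cos(a)+d[1]*np.sin(a),-d[0]*np.sin(a)+d[1]*np.cos(a)],4)
def frombox(x,y):
    a=np.radians(BOX[2]);return np.round([BOX[0]+x*np.cos(a)-y*np.sin(a),BOX[1]+x*np.sin(a)+y*np.cos(a)],4)
E
python3 - <<'E'
from h import *
p=snapshot('top')
for z in(.020,.023,.043):
    print(z,*nuts(p,z,.5),sep='\n ')
R=rectify(p,.023,ext=(.43,.68,.05,.33))
cv2.imwrite('pics/r0.png',cv2.cvtColor(cv2.resize(R,None,fx=2.2,fy=2.2),cv2.COLOR_RGB2BGR))
for i in(-.056,0,.056):
    for j in (-.066,0,.066): print((i,j),frombox(i,j))
E
```

```text
0.02
 (0.58, -0.392, 28, 0.95)
 (0.465, 0.396, 0, 0.94)
 (0.46, -0.381, 56, 0.93)
 (0.568, 0.175, 40, 0.58)
 (0.498, 0.212, 0, 0.56)
 (0.521, 0.175, 16, 0.56)
 (0.52, 0.22, 0, 0.54)
0.023
 (0.58, -0.391, 28, 0.94)
 (0.465, 0.395, 0, 0.94)
 (0.46, -0.381, 56, 0.93)
 (0.568, 0.174, 32, 0.58)
 (0.498, 0.212, 0, 0.56)
 (0.521, 0.174, 12, 0.55)
 (0.52, 0.219, 0, 0.54)
0.043
 (0.465, 0.389, 56, 0.94)
 (0.578, -0.385, 28, 0.93)
 (0.46, -0.375, 56, 0.92)
 (0.566, 0.171, 36, 0.57)
 (0.498, 0.208, 0, 0.55)
 (0.521, 0.172, 16, 0.55)
 (0.519, 0.216, 4, 0.53)
 (0.546, 0.173, 20, 0.5)
(-0.056, -0.066) [0.4816 0.1366]
(-0.056, 0) [0.4936 0.2015]
(-0.056, 0.066) [0.5057 0.2664]
(0, -0.066) [0.5367 0.1264]
(0, 0) [0.5487 0.1913]
(0, 0.066) [0.5607 0.2562]
(0.056, -0.066) [0.5917 0.1162]
(0.056, 0) [0.6038 0.1811]
(0.056, 0.066) [0.6158 0.246 ]
```

View pics/r0.png

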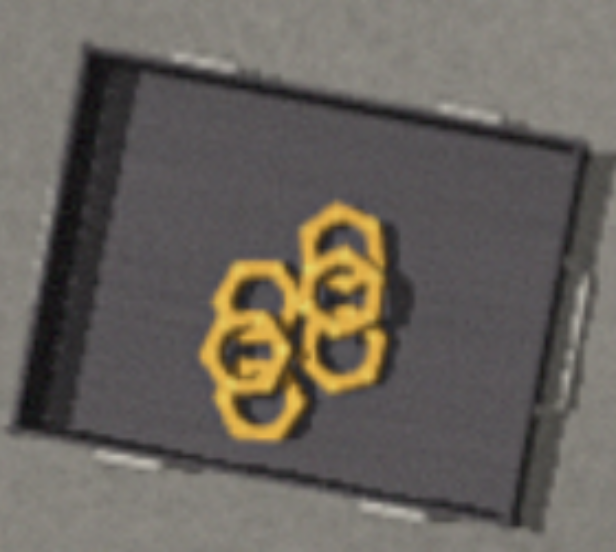

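>>> carry_out(linear=[[0.415,0.211,-0.11],[0.415,0.211,-0.11],[0.415,0.211,-0.11],[0.415,0.211,-0.11],[0.415,0.211,-0.11],[0.415,0.211,-0.11],[0.415,0.211,-0.11],[0.415,0.211,-0.11]], roll=[-0.304,-0.304,-0.304,-0.304,-0.304,-0.304,-0.304,-0.304], gripper=0.8)

```text
clock: 1.32
tool_pos: [0.4563, -0.4546, 0.1808]
eef_rot: [1.0, -0.018, 0.0, 0.0]
contact_force: [0.9, -0.4, 0.0]
opening: 0.8
```

>>> carry_out(linear=[[0.124,0.064,-0.07],[0.124,0.064,-0.07],[0.124,0.064,-0.07],[0.124,0.064,-0.07],[0.124,0.064,-0.12],[0.124,0.064,-0.12],[0.124,0.064,-0.12]], roll=[0,0,0,0,0,0,0])

```text
clock: 1.9
tool_pos: [0.5779, -0.389, 0.0572]
eef_rot: [1.0, -0.018, -0.003, -0.002]
contact_force: [-0.3, 0.6, 0.0]
opening: 0.8
```

>>> carry_out(linear=[[0.002,-0.002,-0.035],[0.002,-0.002,-0.035],[0.002,-0.002,-0.035]], roll=[0,0,0])

```text
clock: 2.15
tool_pos: [0.5792, -0.3927, 0.023]
eef_rot: [1.0, -0.019, -0.003, -0.001]
contact_force: [0.4, 0.2, 0.1]
opening: 0.799
```

>>> carry_out(linear=[[0,0,0],[0,0,0],[0,0,0],[0,0,0],[0,0,0],[0,0,0]], roll=[0,0,0,0,0,0], gripper=0.2, grip_force=20)

```text
clock: 2.65
tool_pos: [0.5793, -0.393, 0.0236]
eef_rot: [1.0, -0.019, -0.003, -0.001]
contact_force: [-0.6, -0.7, 2.0]
opening: 0.405
```

>>> carry_out(linear=[[0,0,0.04],[0,0.02,0.08],[0.002,0.06,0.11],[0.012,0.509,0.11],[0.012,0.509,0.11],[0.012,0.509,0.11],[0.012,0.509,0.11],[0.012,0.509,0.11]], roll=[0,0,0,-0.148,-0.148,-0.148,-0.148,-0.148])

```text
clock: 3.32
tool_pos: [0.5852, -0.1313, 0.13]
eef_rot: [0.996, -0.093, -0.003, -0.001]
contact_force: [0.5, 0.5, -0.8]
opening: 0.404
```

>>> carry_out(linear=[[0.012,0.25,0],[0.012,0.25,0],[0.012,0.25,0],[0.012,0.25,0],[0.012,0.25,0],[0.012,0.25,0],[0.012,0.25,0]], roll=[0,0,0,0,0,0,0])

```text
clock: 3.9
tool_pos: [0.5962, 0.1323, 0.1296]
eef_rot: [0.996, -0.086, -0.004, -0.006]
contact_force: [-0.1, 2.4, -1.6]
opening: 0.405
```

>>> carry_out(linear=[[-0.0045,-0.016,-0.03],[-0.0045,-0.016,-0.06],[-0.0045,-0.016,-0.085],[-0.0045,-0.016,-0.095],[-0.0045,-0.016,-0.1015],[-0.0045,-0.016,-0.1015]], roll=[0,0,0,0,0,0])

```text
clock: 4.4
tool_pos: [0.5915, 0.1163, 0.0277]
eef_rot: [0.996, -0.085, -0.004, -0.006]
contact_force: [-0.9, 0.7, -0.5]
opening: 0.406
```

>>> carry_out(linear=[[0,0,0],[0,0,0],[0,0,0.02],[0,0,0.06],[0,0,0.1],[0,0,0.14]], roll=[0,0,0,0,0,0], gripper=0.51)

```text
clock: 4.9
tool_pos: [0.5916, 0.1162, 0.1704]
eef_rot: [0.996, -0.086, -0.004, -0.006]
contact_force: [1.0, 0.4, 0.5]
opening: 0.508
```

```bash
python3 - <<'E'
from h import *
p=snapshot('top')
for z in(.020,.023):
    print(z,*nuts(p,z,.5),sep='\n ')
R=rectify(p,.023,ext=(.43,.68,.05,.33))
cv2.imwrite('pics/r1.png',cv2.cvtColor(cv2.resize(R,None,fx=2.2,fy=2.2),cv2.COLOR_RGB2BGR))
E
```

```text
0.02
 (0.465, 0.396, 52, 0.93)
 (0.46, -0.381, 52, 0.93)
0.023
 (0.465, 0.395, 52, 0.93)
 (0.46, -0.38, 52, 0.93)
```

View pics/r1.png

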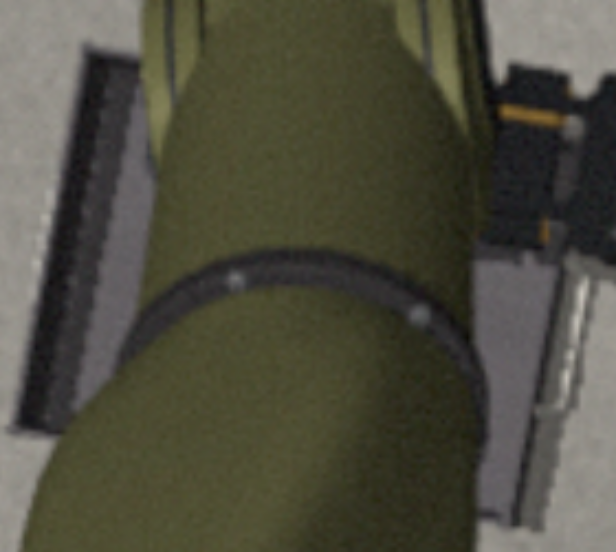

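>>> carry_out(linear=[[-0.127,0.279,-0.05],[-0.127,0.279,-0.05],[-0.127,0.279,-0.05],[-0.127,0.279,-0.05],[-0.127,0.279,-0.05],[-0.127,0.279,-0.05],[-0.127,0.279,-0.05],[-0.127,0.279,-0.05]], roll=[-0.42,-0.42,-0.42,-0.42,-0.42,-0.42,-0.42,-0.42], gripper=0.65)

```text
clock: 5.62
tool_pos: [0.4647, 0.4039, 0.1284]
eef_rot: [0.958, -0.287, 0.003, -0.01]
contact_force: [0.4, 0.6, -0.2]
opening: 0.653
```

>>> carry_out(linear=[[0,-0.008,-0.03],[0,-0.008,-0.07],[0,-0.008,-0.095],[0,-0.008,-0.106],[0,-0.008,-0.106]], roll=[0,0,0,0,0])

```text
clock: 6.03
tool_pos: [0.4642, 0.3957, 0.0217]
eef_rot: [0.958, -0.287, 0.002, -0.009]
contact_force: [0.0, -0.1, 0.4]
opening: 0.648
```

```bash
python3 - <<'E'
from h import *
s=status.get_state();print(s['tool_pos'],s['eef_rot'])
p=snapshot('top')
ext=(.43,.68,.05,.33)
for z in(.023,.043): print(z,*nuts(p,z,.5,ext=ext),sep='\n ')
R=rectify(p,.023,ext=ext)
cv2.imwrite('pics/r2.png',cv2.cvtColor(cv2.resize(R,None,fx=2.2,fy=2.2),cv2.COLOR_RGB2BGR))
p=snapshot('side');save(p,'s2.png')
E
```

```text
[0.46420787 0.39568393 0.0217457 ] [ 0.95776023 -0.28741356  0.00180713 -0.00924772]
0.023
 (0.593, 0.117, 20, 0.93)
 (0.568, 0.174, 32, 0.58)
 (0.498, 0.212, 0, 0.56)
 (0.521, 0.174, 16, 0.55)
 (0.52, 0.219, 8, 0.54)
0.043
 (0.591, 0.115, 20, 0.93)
 (0.566, 0.171, 32, 0.57)
 (0.498, 0.209, 0, 0.55)
 (0.521, 0.172, 16, 0.54)
 (0.519, 0.216, 4, 0.53)
```

View pics/r2.png

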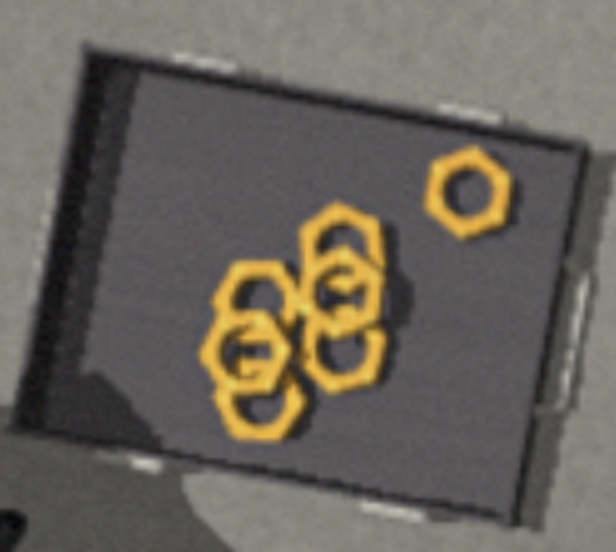

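View pics/s2.png

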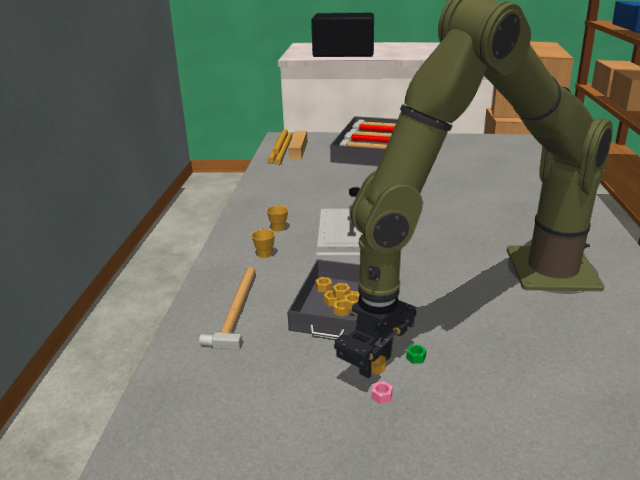

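The rectified view shows the first nut placed at (468,192), close to target. The heap is undisturbed, and the gripper straddles the left stray.

>>> carry_out(linear=[[0,0,0],[0,0,0],[0,0,0],[0,0,0],[0,0,0.03],[0,0,0.07],[0,0,0.11]], roll=[0,0,0,0,0,0,0], gripper=0.2)

```text
clock: 6.72
tool_pos: [0.4648, 0.3956, 0.1338]
eef_rot: [0.958, -0.288, 0.002, -0.009]
contact_force: [0.1, 0.5, -1.9]
opening: 0.405
```

>>> carry_out(linear=[[0.151,-0.149,0],[0.151,-0.149,0],[0.151,-0.149,0],[0.151,-0.149,0],[0.151,-0.149,0],[0.151,-0.149,0],[0.151,-0.149,0]], roll=[0.4,0.4,0.4,0.4,0.4,0.4,0.4])

```text
clock: 7.3
tool_pos: [0.6186, 0.2414, 0.1339]
eef_rot: [0.995, -0.095, 0.002, -0.008]
contact_force: [-0.1, 0.8, -2.2]
opening: 0.407
```

>>> carry_out(linear=[[-0.003,0.0045,-0.03],[-0.003,0.0045,-0.065],[-0.003,0.0045,-0.09],[-0.003,0.0045,-0.102],[-0.003,0.0045,-0.1075],[-0.003,0.0045,-0.1075]], roll=[0,0,0,0,0,0])

```text
clock: 7.8
tool_pos: [0.6141, 0.2471, 0.0267]
eef_rot: [0.995, -0.095, 0.001, -0.008]
contact_force: [-0.5, 0.5, -0.5]
opening: 0.404
```

>>> carry_out(linear=[[0,0,0],[0,0,0],[0,0,0.02],[0,0,0.06],[0,0,0.09],[0,0,0.09]], roll=[0,0,0,0,0,0], gripper=0.51)

```text
clock: 8.3
tool_pos: [0.6186, 0.2489, 0.124]
eef_rot: [0.995, -0.094, 0.006, -0.011]
contact_force: [0.1, -0.5, 0.3]
opening: 0.51
```

>>> carry_out(linear=[[-0.0725,-0.078,0],[-0.0725,-0.078,0],[-0.0725,-0.078,0],[-0.0725,-0.078,0],[-0.0725,-0.078,-0.03],[-0.0725,-0.078,-0.03]], roll=[0,0,0,0,0,0], gripper=0.6)

```text
clock: 8.8
tool_pos: [0.5447, 0.1713, 0.0914]
eef_rot: [0.995, -0.094, 0.005, -0.011]
contact_force: [-0.5, 0.0, -0.7]
opening: 0.596
```

>>> carry_out(linear=[[0.0013,0,-0.025],[0.0013,0,-0.038],[0.0013,0,-0.0455],[0.0013,0,-0.0455]], roll=[0,0,0,0])

```text
clock: 9.13
tool_pos: [0.5452, 0.1716, 0.0446]
eef_rot: [0.996, -0.094, 0.003, -0.011]
contact_force: [-0.2, 0.7, 0.1]
opening: 0.604
```

>>> carry_out(linear=[[0,0,0],[0,0,0],[0,0,0],[0,0,0],[0,0,0.02],[0,0,0.05],[0,0,0.07]], roll=[0,0,0,0,0,0,0], gripper=0.2)

```text
clock: 9.72
tool_pos: [0.5456, 0.1716, 0.1165]
eef_rot: [0.996, -0.094, 0.004, -0.011]
contact_force: [0.5, -0.7, -0.5]
opening: 0.411
```

>>> carry_out(linear=[[-0.065,-0.037,0],[-0.065,-0.037,0],[-0.065,-0.037,0],[-0.065,-0.037,-0.03],[-0.065,-0.037,-0.05]], roll=[0,0,0,0,0])

```text
clock: 10.13
tool_pos: [0.4811, 0.1346, 0.0667]
eef_rot: [0.995, -0.094, 0.005, -0.011]
contact_force: [0.1, 0.2, -1.6]
opening: 0.411
```

>>> carry_out(linear=[[-0.001,0,-0.025],[-0.001,0,-0.035],[-0.001,0,-0.0405],[-0.001,0,-0.0405]], roll=[0,0,0,0])

```text
clock: 10.47
tool_pos: [0.48, 0.1344, 0.026]
eef_rot: [0.995, -0.094, 0.005, -0.011]
contact_force: [0.4, -0.5, -0.7]
opening: 0.405
```

>>> carry_out(linear=[[0,0,0],[0,0,0],[0,0,0.02],[0,0,0.06],[0,0,0.09],[0,0,0.1]], roll=[0,0,0,0,0,0], gripper=0.48)

```text
clock: 10.97
tool_pos: [0.4819, 0.1349, 0.1304]
eef_rot: [0.995, -0.094, 0.008, -0.012]
contact_force: [0.4, -0.4, -0.1]
opening: 0.479
```

>>> carry_out(linear=[[0,-0.28,0.05],[0,-0.28,0.05],[0,-0.28,0.05],[0,-0.28,0.05],[0,-0.28,0.05],[0,-0.28,0.05],[0,-0.28,0.05]], roll=[0,0,0,0,0,0,0])

```text
clock: 11.55
tool_pos: [0.4815, -0.1486, 0.1813]
eef_rot: [0.995, -0.095, 0.008, -0.012]
contact_force: [0.2, 0.4, -0.1]
opening: 0.477
```

```bash
cat > look.py <<'E'
import sys
from h import *
n=sys.argv[1]
p=snapshot('top');ext=(.43,.68,.05,.33)
print(*[t+tuple(tobox(*t[:2])) for t in nuts(p,.023,.5,ext=ext)],sep='\n ')
print('bench',[t for t in nuts(p,.020,.7) if not(.43<t[0]<.68 and .05<t[1]<.33)])
R=rectify(p,.023,ext=ext)
cv2.imwrite('pics/%s.png'%n,cv2.cvtColor(cv2.resize(R,None,fx=2.2,fy=2.2,interpolation=2),cv2.COLOR_RGB2BGR))
E
python3 look.py r3
```

```text
(0.613, 0.249, 20, 0.93, np.float64(0.0527), np.float64(0.0685))
 (0.593, 0.117, 20, 0.93, np.float64(0.0571), np.float64(-0.065))
 (0.481, 0.135, 20, 0.91, np.float64(-0.0563), np.float64(-0.0677))
 (0.568, 0.174, 32, 0.78, np.float64(0.0221), np.float64(-0.0135))
 (0.521, 0.174, 12, 0.64, np.float64(-0.0241), np.float64(-0.0221))
 (0.498, 0.212, 0, 0.58, np.float64(-0.0536), np.float64(0.0111))
 (0.52, 0.219, 8, 0.55, np.float64(-0.0333), np.float64(0.022))
 (0.543, 0.213, 0, 0.53, np.float64(-0.0096), np.float64(0.0203))
bench [(0.46, -0.381, 56, 0.93)]
```

View pics/r3.png

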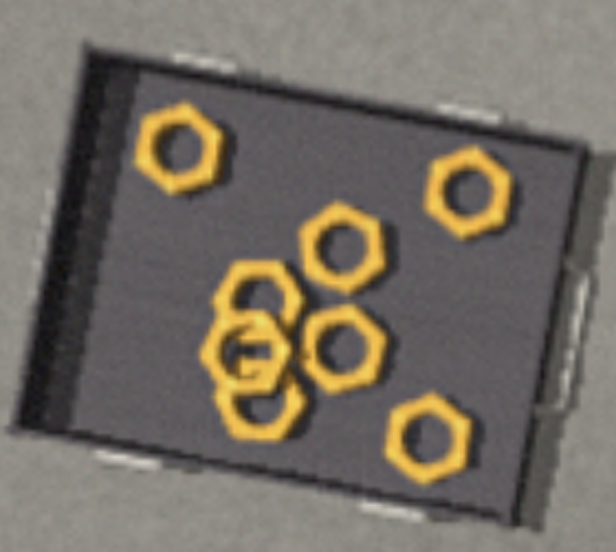

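Three corners are filled, at (178,148), (468,192) and (428,438). Heap nuts C (342,247) and D (342,347) lie free, and nut A (247,352) still sits on two others. I'll take C next.

>>> carry_out(linear=[[0.0925,0.3226,0],[0.0925,0.3226,0],[0.0925,0.3226,0],[0.0925,0.3226,0],[0.0925,0.3226,-0.04],[0.0925,0.3226,-0.06],[0.0925,0.3226,-0.08],[0.0925,0.3226,-0.08]], roll=[0.18,0.18,0.18,0.18,0.18,0.18,0.18,0.18], gripper=0.52)

```text
clock: 12.27
tool_pos: [0.5721, 0.1592, 0.1086]
eef_rot: [1.0, -0.01, 0.01, -0.01]
contact_force: [1.1, -0.1, 0.3]
opening: 0.517
```

>>> carry_out(linear=[[0.002,0.0148,-0.01],[0.002,0.0148,-0.03],[0.002,0.0148,-0.045],[0.002,0.0148,-0.045]], roll=[0,0,0,0])

```text
clock: 12.6
tool_pos: [0.5717, 0.1744, 0.0609]
eef_rot: [1.0, -0.01, 0.008, -0.009]
contact_force: [0.2, 0.4, -0.4]
opening: 0.521
```

>>> carry_out(linear=[[0.002,0,-0.02],[0.002,0,-0.03],[0.002,0,-0.036],[0.002,0,-0.036]], roll=[0,0,0,0])

```text
clock: 12.93
tool_pos: [0.5731, 0.1741, 0.0243]
eef_rot: [1.0, -0.01, 0.007, -0.009]
contact_force: [-0.2, 0.6, -0.5]
opening: 0.522
```

>>> carry_out(linear=[[0,0,0],[0,0,0],[0,0,0],[0,0,0],[0,0,0.01],[0,0,0.03],[0,0,0.03]], roll=[0,0,0,0,0,0,0], gripper=0.2)

```text
clock: 13.52
tool_pos: [0.5751, 0.1746, 0.0576]
eef_rot: [1.0, -0.01, 0.01, -0.009]
contact_force: [1.0, -0.3, 0.4]
opening: 0.417
```

>>> carry_out(linear=[[0.034,0.0055,0],[0.034,0.0055,0],[0.034,0.0055,-0.02],[0.034,0.0055,-0.027],[0.034,0.0055,-0.032],[0.034,0.0055,-0.032]], roll=[-0.165,-0.165,-0.165,-0.165,-0.165,-0.165])

```text
clock: 14.02
tool_pos: [0.6083, 0.1799, 0.025]
eef_rot: [0.996, -0.092, 0.01, -0.008]
contact_force: [0.5, 0.2, -0.3]
opening: 0.412
```

>>> carry_out(linear=[[0,0,0],[0,0,0],[0,0,0.02],[0,0,0.06],[0,0,0.08],[0,0,0.08]], roll=[0,0,0,0,0,0], gripper=0.49)

```text
clock: 14.52
tool_pos: [0.6116, 0.1805, 0.1102]
eef_rot: [0.996, -0.092, 0.014, -0.01]
contact_force: [0.2, 1.3, 0.8]
opening: 0.491
```

>>> carry_out(linear=[[-0.03,0,0],[-0.06,0,0],[-0.09,-0.006,0],[-0.09,-0.006,0],[-0.09,-0.006,0],[-0.09,-0.006,0],[-0.09,-0.006,0],[-0.09,-0.006,0]], roll=[-1.14,-1.14,-1.14,-1.14,-1.14,-1.14,-1.14,-1.14])

```text
clock: 15.18
tool_pos: [0.5212, 0.1745, 0.11]
eef_rot: [0.828, -0.561, 0.016, -0.002]
contact_force: [0.6, 0.7, -0.5]
opening: 0.491
```

```bash
python3 - <<'E'
from h import *
s=status.get_state();print(s['tool_pos'],s['eef_rot'],s['q'])
E
```

```text
[0.52122584 0.17451492 0.1099605 ] [ 0.82783918 -0.56072792  0.01622623 -0.00178689] [-0.62377453  0.84755347  0.3484489   1.94704858 -0.59899926  0.42337468
 -2.59787007]
```

>>> carry_out(linear=[[0,0,0],[0,0,0],[0,0,0],[0,0,0],[0,0,0],[0,0,0],[0,0,0],[0,0,0]], roll=[1.1,1.1,1.1,1.1,1.1,1.1,1.1,1.1])

```text
clock: 15.85
tool_pos: [0.5209, 0.1744, 0.1097]
eef_rot: [0.996, -0.089, 0.013, -0.009]
contact_force: [0.7, -0.7, 0.4]
opening: 0.49
```

>>> carry_out(linear=[[0,0,0],[0,0,0],[0,0,0],[0,0,0],[0,0,0],[0,0,0],[0,0,0],[0,0,0]], roll=[1.1,1.1,1.1,1.1,1.1,1.1,1.1,1.1])

```text
clock: 16.52
tool_pos: [0.5206, 0.1743, 0.1094]
eef_rot: [0.917, 0.399, 0.007, -0.015]
contact_force: [1.0, 0.0, -0.7]
opening: 0.485
```

>>> carry_out(linear=[[0,0,0],[0,0,0],[0,0,0],[0,0,0],[0,0,0],[0,0,0],[0,0,0],[0,0,0]], roll=[1.0,1.0,1.0,1.0,1.0,1.0,1.0,1.0])

```text
clock: 17.18
tool_pos: [0.5204, 0.174, 0.1091]
eef_rot: [0.613, 0.79, -0.001, -0.016]
contact_force: [-0.1, 0.4, -0.3]
opening: 0.488
```

```bash
cat >> h.py <<'E'
def st():
    s=status.get_state();q=s['eef_rot'];
    from scipy.spatial.transform import Rotation as R
    M=R.from_quat(q).as_matrix();print('t',round(float(s['clock']),2),np.round(s['tool_pos'],4),'jaw',round(np.degrees(np.arctan2(M[1,1],M[0,1]))%180,1),'tilt z',np.round(M[:2,2],3),'q5,q7',np.round(s['q'][[4,6]],2),'open',round(float(s['opening']),3),'F',np.round(s['contact_force'],1))
E
python3 -c "from h import *;st()"
```

```text
t 17.18 [0.5204 0.174  0.1091] jaw 14.4 tilt z [-0.027  0.018] q5,q7 [ 0.58 -0.7 ] open 0.488 F [-0.1  0.4 -0.3]
```

>>> carry_out(linear=[[0.001,0.001,-0.03],[0.001,0.001,-0.055],[0.001,0.001,-0.075],[0.001,0.001,-0.084],[0.001,0.001,-0.084],[0.001,0.001,-0.084]], roll=[0,0,0,0,0,0])

```text
clock: 17.68
tool_pos: [0.5211, 0.175, 0.025]
eef_rot: [0.613, 0.79, -0.001, -0.016]
contact_force: [0.2, 0.1, 0.4]
opening: 0.489
```

>>> carry_out(linear=[[0,0,0],[0,0,0],[0,0,0],[0,0,0],[0,0,0.01],[0,0,0.03],[0,0,0.05],[0,0,0.05]], roll=[0,0,0,0,0,0,0,0], gripper=0.2)

```text
clock: 18.35
tool_pos: [0.5226, 0.176, 0.0785]
eef_rot: [0.613, 0.79, 0.001, -0.015]
contact_force: [-0.1, 0.7, -0.6]
opening: 0.409
```

```bash
python3 -c "from h import *;st()"
```

```text
t 18.35 [0.5226 0.176  0.0785] jaw 14.4 tilt z [-0.023  0.02 ] q5,q7 [ 0.62 -0.73] open 0.409 F [-0.1  0.7 -0.6]
```

>>> carry_out(linear=[[0.014,-0.05,0.02],[0.014,-0.05,0.02],[0.014,-0.05,0.02],[0.014,-0.05,0.02],[0.014,-0.05,0.02],[0.014,-0.05,0.02],[0.014,-0.05,0.02],[0.014,-0.05,0.02]], roll=[1.136,1.136,1.136,1.136,1.136,1.136,1.136,1.136])

```text
clock: 19.02
tool_pos: [0.5364, 0.1257, 0.0984]
eef_rot: [0.156, 0.988, -0.007, -0.014]
contact_force: [-0.3, 0.2, -1.1]
opening: 0.408
```

>>> carry_out(linear=[[0,0,0],[0,0,0],[0,0,0]], roll=[0.14,0.14,0.14])

```text
clock: 19.27
tool_pos: [0.536, 0.1255, 0.0981]
eef_rot: [0.088, 0.996, -0.008, -0.014]
contact_force: [0.0, 0.3, -1.6]
opening: 0.408
```

```bash
python3 -c "from h import *;st()"
```

```text
t 19.27 [0.536  0.1255 0.0981] jaw 79.9 tilt z [-0.03  -0.014] q5,q7 [0.9  0.24] open 0.408 F [ 0.   0.3 -1.6]
```

>>> carry_out(linear=[[0.0005,0,-0.03],[0.0005,0,-0.05],[0.0005,0,-0.064],[0.0005,0,-0.0715],[0.0005,0,-0.0715],[0.0005,0,-0.0715]], roll=[0,0,0,0,0,0])

```text
clock: 19.77
tool_pos: [0.5365, 0.1257, 0.0268]
eef_rot: [0.088, 0.996, -0.008, -0.014]
contact_force: [-0.2, 0.1, -1.7]
opening: 0.409
```

>>> carry_out(linear=[[0,0,0],[0,0,0],[0,0,0.02],[0,0,0.06],[0,0,0.1],[0,0,0.12],[0,0,0.12]], roll=[0,0,0,0,0,0,0], gripper=0.48)

```text
clock: 20.35
tool_pos: [0.5391, 0.1275, 0.1519]
eef_rot: [0.089, 0.996, -0.006, -0.01]
contact_force: [0.1, 0.6, 0.6]
opening: 0.481
```

>>> carry_out(linear=[[0,-0.28,0],[0,-0.28,0],[0,-0.28,0],[0,-0.28,0],[0,-0.28,0],[0,-0.28,0],[0,-0.28,0],[0,-0.28,0]], roll=[0,0,0,0,0,0,0,0])

```text
clock: 21.02
tool_pos: [0.5374, -0.1618, 0.1504]
eef_rot: [0.095, 0.995, -0.009, -0.011]
contact_force: [0.1, -0.3, 0.1]
opening: 0.481
```

```bash
python3 -c "from h import *;st()"; python3 look.py r4
```

```text
t 21.02 [ 0.5374 -0.1618  0.1504] jaw 79.1 tilt z [-0.024 -0.016] q5,q7 [0.84 0.79] open 0.481 F [ 0.1 -0.3  0.1]
(0.481, 0.135, 20, 0.95, np.float64(-0.0563), np.float64(-0.0677))
 (0.538, 0.126, 20, 0.94, np.float64(0.0014), np.float64(-0.0662))
 (0.602, 0.181, 28, 0.94, np.float64(0.0543), np.float64(-0.0004))
 (0.593, 0.117, 20, 0.93, np.float64(0.0571), np.float64(-0.065))
 (0.613, 0.249, 20, 0.92, np.float64(0.0527), np.float64(0.0685))
 (0.543, 0.213, 0, 0.66, np.float64(-0.0096), np.float64(0.0203))
 (0.498, 0.212, 0, 0.65, np.float64(-0.0536), np.float64(0.0111))
 (0.52, 0.219, 8, 0.58, np.float64(-0.0333), np.float64(0.022))
bench []
```

View pics/r4.png

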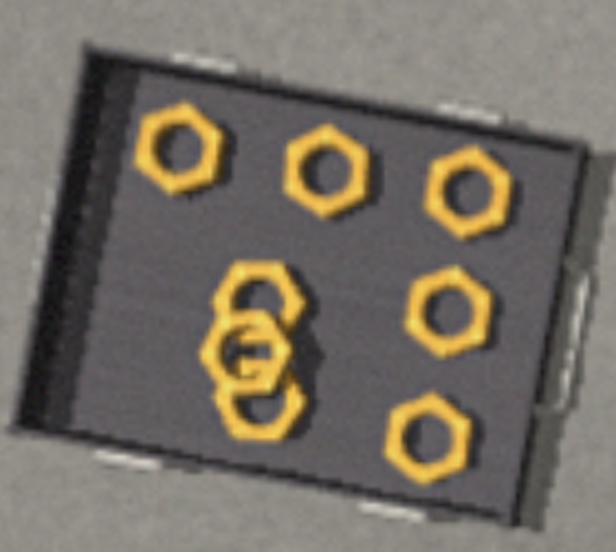

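>>> carry_out(linear=[[-0.0184,0.3766,0],[-0.0184,0.3766,0],[-0.0184,0.3766,0],[-0.0184,0.3766,0],[-0.0184,0.3766,0],[-0.0184,0.3766,0],[-0.0184,0.3766,0],[-0.0184,0.3766,0]], roll=[-1.28,-1.28,-1.28,-1.28,-1.28,-1.28,-1.28,-1.28], gripper=0.62)

```text
clock: 21.73
tool_pos: [0.5201, 0.1821, 0.1509]
eef_rot: [0.554, 0.832, -0.001, -0.013]
contact_force: [1.6, 0.2, 0.2]
opening: 0.619
```

```bash
python3 -c "from h import *;st()"
```

```text
t 21.73 [0.5201 0.1821 0.1509] jaw 22.7 tilt z [-0.022  0.014] q5,q7 [ 0.57 -0.57] open 0.619 F [1.6 0.2 0.2]
```

>>> carry_out(linear=[[-0.0015,0.032,0],[-0.0015,0.032,-0.03],[-0.0015,0.032,-0.06],[-0.0015,0.032,-0.08],[-0.0015,0.032,-0.08],[-0.0015,0.032,-0.08]], roll=[-0.29,-0.29,-0.29,-0.29,-0.29,-0.29])

```text
clock: 22.23
tool_pos: [0.517, 0.2153, 0.0703]
eef_rot: [0.668, 0.744, 0.0, -0.014]
contact_force: [-1.2, 0.5, 0.4]
opening: 0.621
```

```bash
python3 -c "from h import *;st()"
```

```text
t 22.23 [0.517  0.2153 0.0703] jaw 6.2 tilt z [-0.02   0.019] q5,q7 [ 0.57 -0.89] open 0.621 F [-1.2  0.5  0.4]
```

>>> carry_out(linear=[[0.0015,-0.0008,-0.012],[0.0015,-0.0008,-0.02],[0.0015,-0.0008,-0.025],[0.0015,-0.0008,-0.025]], roll=[0,0,0,0])

```text
clock: 22.57
tool_pos: [0.5182, 0.2142, 0.0446]
eef_rot: [0.668, 0.744, -0.0, -0.014]
contact_force: [-0.3, -0.2, 0.3]
opening: 0.621
```

>>> carry_out(linear=[[0,0,0],[0,0,0],[0,0,0],[0,0,0],[0,0,0.01],[0,0,0.03],[0,0,0.03]], roll=[0,0,0,0,0,0,0], gripper=0.2)

```text
clock: 23.15
tool_pos: [0.5196, 0.2151, 0.0776]
eef_rot: [0.668, 0.744, 0.002, -0.013]
contact_force: [0.0, 0.3, -1.1]
opening: 0.413
```

```bash
python3 -c "from h import *;st();print(frombox(-.004,-.023))"
```

```text
t 23.15 [0.5196 0.2151 0.0776] jaw 6.2 tilt z [-0.017  0.021] q5,q7 [ 0.56 -0.89] open 0.413 F [ 0.   0.3 -1.1]
[0.5406 0.1694]
```

>>> carry_out(linear=[[0.021,-0.0457,0],[0.021,-0.0457,0],[0.021,-0.0457,0],[0.021,-0.0457,-0.03],[0.021,-0.0457,-0.043],[0.021,-0.0457,-0.051],[0.021,-0.0457,-0.051]], roll=[-0.29,-0.29,-0.29,-0.29,-0.29,-0.29,-0.29])

```text
clock: 23.73
tool_pos: [0.5401, 0.1692, 0.0255]
eef_rot: [0.768, 0.64, 0.003, -0.013]
contact_force: [0.2, -0.3, -0.8]
opening: 0.407
```

>>> carry_out(linear=[[0,0,0],[0,0,0],[0,0,0.02],[0,0,0.06],[0,0,0.08],[0,0,0.08]], roll=[0,0,0,0,0,0], gripper=0.48)

```text
clock: 24.23
tool_pos: [0.543, 0.1705, 0.1104]
eef_rot: [0.769, 0.64, 0.008, -0.012]
contact_force: [-0.0, 0.4, 1.1]
opening: 0.484
```

>>> carry_out(linear=[[0,0.28,0.02],[0,0.28,0.02],[0,0.28,0.02],[0,0.28,0.02],[0,0.28,0.02],[0,0.28,0.02],[0,0.28,0.02],[0,0.28,0.02]], roll=[0,0,0,0,0,0,0,0])

```text
clock: 24.9
tool_pos: [0.5392, 0.4611, 0.1315]
eef_rot: [0.766, 0.643, 0.011, -0.016]
contact_force: [-0.8, 0.6, 0.7]
opening: 0.481
```

```bash
python3 -c "from h import *;st()"; python3 look.py r5;python3 -c "
from h import *
p=snapshot('top');save(p,'t5.png')"
```

```text
t 24.9 [0.5392 0.4611 0.1315] jaw 170.0 tilt z [-0.004  0.039] q5,q7 [ 0.34 -1.2 ] open 0.481 F [-0.8  0.6  0.7]
(0.481, 0.136, 20, 0.94, np.float64(-0.0565), np.float64(-0.0667))
 (0.602, 0.181, 28, 0.94, np.float64(0.0543), np.float64(-0.0004))
 (0.593, 0.117, 20, 0.93, np.float64(0.0571), np.float64(-0.065))
 (0.613, 0.249, 20, 0.93, np.float64(0.0527), np.float64(0.0685))
 (0.538, 0.126, 20, 0.85, np.float64(0.0014), np.float64(-0.0662))
 (0.499, 0.212, 56, 0.84, np.float64(-0.0526), np.float64(0.0113))
 (0.543, 0.213, 0, 0.75, np.float64(-0.0096), np.float64(0.0203))
 (0.54, 0.17, 52, 0.74, np.float64(-0.0047), np.float64(-0.0225))
bench [(0.46, -0.381, 52, 0.93)]
```

View pics/r5.png

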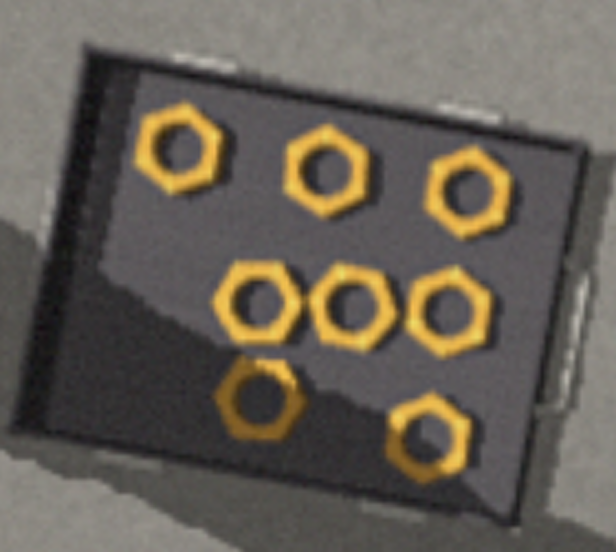

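View pics/t5.png

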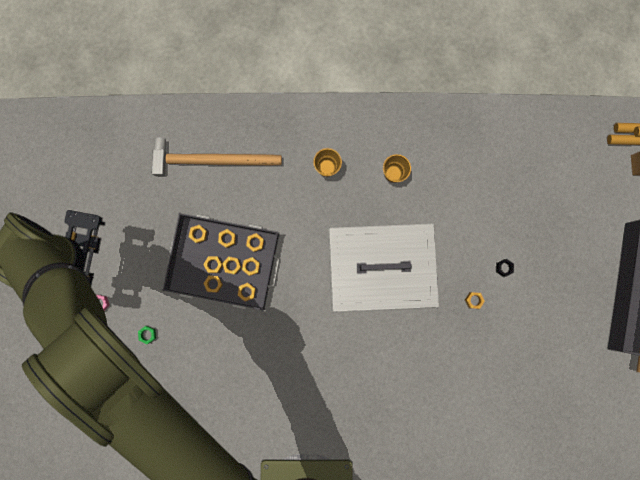

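>>> carry_out(linear=[[-0.041,-0.2496,0],[-0.041,-0.2496,0],[-0.041,-0.2496,0],[-0.041,-0.2496,0],[-0.041,-0.2496,0],[-0.041,-0.2496,0],[-0.041,-0.2496,0],[-0.041,-0.2496,0]], roll=[1.187,1.187,1.187,1.187,1.187,1.187,1.187,1.187], gripper=0.55)

```text
clock: 25.67
tool_pos: [0.5004, 0.1952, 0.1295]
eef_rot: [0.368, 0.93, -0.002, -0.014]
contact_force: [0.5, 1.8, -0.5]
opening: 0.547
```

```bash
python3 -c "from h import *;st()"
```

```text
t 25.67 [0.5004 0.1952 0.1295] jaw 46.8 tilt z [-0.028  0.006] q5,q7 [ 0.71 -0.32] open 0.547 F [ 0.5  1.8 -0.5]
```

Overshoot; correcting the position and finishing the turn.

>>> carry_out(linear=[[-0.0024,0.0163,0],[-0.0024,0.0163,0],[-0.0024,0.0163,-0.03],[-0.0024,0.0163,-0.06],[-0.0024,0.0163,-0.06]], roll=[0.19,0.19,0.19,0.19,0.19])

```text
clock: 26.08
tool_pos: [0.4956, 0.207, 0.0655]
eef_rot: [0.279, 0.96, -0.008, -0.016]
contact_force: [-0.9, 0.2, 0.1]
opening: 0.552
```

```bash
python3 -c "from h import *;st()"
```

```text
t 26.08 [0.4956 0.207  0.0655] jaw 57.6 tilt z [-0.035 -0.006] q5,q7 [ 0.86 -0.28] open 0.552 F [-0.9  0.2  0.1]
```

>>> carry_out(linear=[[0.0024,0.0045,0],[0.0024,0.0045,-0.02],[0.0024,0.0045,-0.034],[0.0024,0.0045,-0.0405],[0.0024,0.0045,-0.0405]], roll=[0,0,0,0,0])

```text
clock: 26.5
tool_pos: [0.498, 0.2109, 0.025]
eef_rot: [0.28, 0.96, -0.008, -0.016]
contact_force: [-0.2, 0.7, -0.1]
opening: 0.546
```

>>> carry_out(linear=[[0,0,0],[0,0,0],[0,0,0],[0,0,0],[0,0,0.01],[0,0,0.03],[0,0,0.05],[0,0,0.05]], roll=[0,0,0,0,0,0,0,0], gripper=0.2)

```text
clock: 27.17
tool_pos: [0.4994, 0.2121, 0.0784]
eef_rot: [0.28, 0.96, -0.006, -0.015]
contact_force: [0.3, 0.0, -0.1]
opening: 0.407
```

```bash
python3 -c "from h import *;st()"
```

```text
t 27.17 [0.4994 0.2121 0.0784] jaw 57.5 tilt z [-0.032 -0.004] q5,q7 [ 0.83 -0.26] open 0.407 F [ 0.3  0.  -0.1]
```

>>> carry_out(linear=[[0.0055,0.0555,0],[0.0055,0.0555,0],[0.0055,0.0555,0],[0.0055,0.0555,0],[0.0055,0.0555,-0.01],[0.0055,0.0555,-0.01]], roll=[0.384,0.384,0.384,0.384,0.384,0.384])

```text
clock: 27.67
tool_pos: [0.5043, 0.2655, 0.0665]
eef_rot: [0.093, 0.995, -0.011, -0.014]
contact_force: [-0.6, -0.9, -2.5]
opening: 0.409
```

```bash
python3 -c "from h import *;st()"
```

```text
t 27.67 [0.5043 0.2655 0.0665] jaw 79.3 tilt z [-0.03  -0.018] q5,q7 [0.9 0. ] open 0.409 F [-0.6 -0.9 -2.5]
```

>>> carry_out(linear=[[0.0008,0.002,0],[0.0008,0.002,-0.02],[0.0008,0.002,-0.034],[0.0008,0.002,-0.04],[0.0008,0.002,-0.04]], roll=[0,0,0,0,0])

```text
clock: 28.08
tool_pos: [0.5047, 0.2665, 0.0255]
eef_rot: [0.094, 0.995, -0.012, -0.015]
contact_force: [0.3, -0.3, -1.3]
opening: 0.41
```

>>> carry_out(linear=[[0,0,0],[0,0,0],[0,0,0.02],[0,0,0.05],[0,0,0.06],[0,0,0.06]], roll=[0,0,0,0,0,0], gripper=0.48)

```text
clock: 28.58
tool_pos: [0.506, 0.2678, 0.0881]
eef_rot: [0.094, 0.995, -0.01, -0.013]
contact_force: [0.2, 0.1, 0.9]
opening: 0.477
```

```bash
python3 -c "from h import *;st()"
```

```text
t 28.58 [0.506  0.2678 0.0881] jaw 79.2 tilt z [-0.027 -0.017] q5,q7 [0.86 0.03] open 0.477 F [0.2 0.1 0.9]
```

>>> carry_out(linear=[[0.036,-0.055,0.01],[0.036,-0.055,0.01],[0.036,-0.055,0.01],[0.036,-0.055,0.01],[0.036,-0.055,0.01],[0.036,-0.055,0.01],[0.036,-0.055,0.01],[0.036,-0.055,0.01]], roll=[-1.36,-1.36,-1.36,-1.36,-1.36,-1.36,-1.36,-1.36], gripper=0.55)

```text
clock: 29.25
tool_pos: [0.5416, 0.2121, 0.0968]
eef_rot: [0.562, 0.827, -0.004, -0.017]
contact_force: [-0.7, -0.0, -0.2]
opening: 0.551
```

```bash
python3 -c "from h import *;st()"
```

```text
t 29.25 [0.5416 0.2121 0.0968] jaw 21.6 tilt z [-0.032  0.013] q5,q7 [ 0.6  -0.62] open 0.551 F [-0.7 -0.  -0.2]
```

>>> carry_out(linear=[[0.0005,0.0005,0],[0.0005,0.0005,0],[0.0005,0.0005,-0.02],[0.0005,0.0005,-0.045],[0.0005,0.0005,-0.062],[0.0005,0.0005,-0.0715],[0.0005,0.0005,-0.0715]], roll=[-0.36,-0.36,-0.36,-0.36,-0.36,-0.36,-0.36])

```text
clock: 29.83
tool_pos: [0.541, 0.2119, 0.0241]
eef_rot: [0.701, 0.713, -0.002, -0.017]
contact_force: [0.9, 0.5, 0.2]
opening: 0.545
```

>>> carry_out(linear=[[0,0,0],[0,0,0],[0,0,0],[0,0,0],[0,0,0.01],[0,0,0.03],[0,0,0.06],[0,0,0.06]], roll=[0,0,0,0,0,0,0,0], gripper=0.2)

```text
clock: 30.5
tool_pos: [0.5435, 0.2134, 0.0891]
eef_rot: [0.701, 0.713, 0.001, -0.016]
contact_force: [0.3, 0.4, -1.4]
opening: 0.412
```

```bash
python3 -c "from h import *;st()"
```

```text
t 30.5 [0.5435 0.2134 0.0891] jaw 0.9 tilt z [-0.021  0.025] q5,q7 [ 0.5  -0.89] open 0.412 F [ 0.3  0.4 -1.4]
```

>>> carry_out(linear=[[0.0174,0.0438,0.01],[0.0174,0.0438,0.01],[0.0174,0.0438,0.01],[0.0174,0.0438,0.01],[0.0174,0.0438,0.01],[0.0174,0.0438,0.01],[0.0174,0.0438,0.01],[0.0174,0.0438,0.01]], roll=[1.372,1.372,1.372,1.372,1.372,1.372,1.372,1.372])

```text
clock: 31.17
tool_pos: [0.5609, 0.2568, 0.0992]
eef_rot: [0.271, 0.962, -0.008, -0.015]
contact_force: [-0.1, 0.1, -0.9]
opening: 0.406
```

>>> carry_out(linear=[[0,0,0],[0,0,0],[0,0,0],[0,0,0],[0,0,0]], roll=[0.372,0.372,0.372,0.372,0.372])

```text
clock: 31.58
tool_pos: [0.5608, 0.2565, 0.0991]
eef_rot: [0.09, 0.996, -0.01, -0.013]
contact_force: [0.8, 0.0, -1.2]
opening: 0.407
```

```bash
python3 -c "from h import *;st()"
```

```text
t 31.58 [0.5608 0.2565 0.0991] jaw 79.7 tilt z [-0.029 -0.018] q5,q7 [0.82 0.18] open 0.407 F [ 0.8  0.  -1.2]
```

>>> carry_out(linear=[[0,0.0005,-0.03],[0,0.0005,-0.05],[0,0.0005,-0.066],[0,0.0005,-0.0735],[0,0.0005,-0.0735]], roll=[0,0,0,0,0])

```text
clock: 32.0
tool_pos: [0.5604, 0.2566, 0.0246]
eef_rot: [0.091, 0.996, -0.011, -0.014]
contact_force: [-0.0, -0.3, -0.9]
opening: 0.408
```

>>> carry_out(linear=[[0,0,0],[0,0,0],[0,0,0.02],[0,0,0.06],[0,0,0.09],[0,0,0.09]], roll=[0,0,0,0,0,0], gripper=0.48)

```text
clock: 32.5
tool_pos: [0.5632, 0.26, 0.1215]
eef_rot: [0.091, 0.996, -0.007, -0.01]
contact_force: [-1.2, 0.2, 0.4]
opening: 0.479
```

```bash
python3 -c "from h import *;st()"
```

```text
t 32.5 [0.5632 0.26   0.1215] jaw 79.6 tilt z [-0.021 -0.012] q5,q7 [0.8 0.2] open 0.479 F [-1.2  0.2  0.4]
```

>>> carry_out(linear=[[-0.024,-0.0905,0],[-0.024,-0.0905,0],[-0.024,-0.0905,0],[-0.024,-0.0905,0],[-0.024,-0.0905,0],[-0.024,-0.0905,0],[-0.024,-0.0905,0],[-0.024,-0.0905,0]], roll=[-1.571,-1.571,-1.571,-1.571,-1.571,-1.571,-1.571,-1.571], gripper=0.49)

```text
clock: 33.17
tool_pos: [0.5396, 0.1697, 0.1221]
eef_rot: [0.56, 0.829, -0.002, -0.013]
contact_force: [0.5, 0.7, -0.1]
opening: 0.491
```

>>> carry_out(linear=[[0,0,0],[0,0,0],[0,0,0],[0,0,0],[0,0,0],[0,0,0],[0,0,0]], roll=[-0.571,-0.571,-0.571,-0.571,-0.571,-0.571,-0.571])

```text
clock: 33.75
tool_pos: [0.5397, 0.17, 0.1225]
eef_rot: [0.77, 0.638, 0.002, -0.013]
contact_force: [-0.4, -0.4, 0.0]
opening: 0.485
```

```bash
python3 -c "from h import *;st()"
```

```text
t 33.75 [0.5397 0.17   0.1225] jaw 169.4 tilt z [-0.014  0.023] q5,q7 [ 0.44 -0.98] open 0.485 F [-0.4 -0.4  0. ]
```

>>> carry_out(linear=[[-0.0005,0,-0.03],[-0.0005,0,-0.065],[-0.0005,0,-0.085],[-0.0005,0,-0.0975],[-0.0005,0,-0.0975]], roll=[0,0,0,0,0])

```text
clock: 34.17
tool_pos: [0.5385, 0.17, 0.0241]
eef_rot: [0.769, 0.639, 0.001, -0.014]
contact_force: [-0.3, -0.5, 0.3]
opening: 0.485
```

>>> carry_out(linear=[[0,0,0],[0,0,0],[0,0,0],[0,0,0],[0,0,0.01],[0,0,0.04],[0,0,0.07],[0,0,0.07]], roll=[0,0,0,0,0,0,0,0], gripper=0.2)

```text
clock: 34.83
tool_pos: [0.5413, 0.1713, 0.0995]
eef_rot: [0.769, 0.639, 0.005, -0.012]
contact_force: [0.8, 0.4, -1.7]
opening: 0.407
```

```bash
python3 -c "from h import *;st()"
```

```text
t 34.83 [0.5413 0.1713 0.0995] jaw 169.5 tilt z [-0.008  0.026] q5,q7 [ 0.46 -1.  ] open 0.407 F [ 0.8  0.4 -1.7]
```

>>> carry_out(linear=[[0.007,0.0197,0],[0.007,0.0197,0],[0.007,0.0197,0],[0.007,0.0197,0],[0.007,0.0197,0],[0.007,0.0197,0],[0.007,0.0197,0],[0.007,0.0197,0]], roll=[1.571,1.571,1.571,1.571,1.571,1.571,1.571,1.571])

```text
clock: 35.5
tool_pos: [0.5483, 0.1906, 0.0998]
eef_rot: [0.366, 0.931, -0.003, -0.014]
contact_force: [-0.4, 0.6, -0.9]
opening: 0.408
```

>>> carry_out(linear=[[0,0,0],[0,0,0],[0,0,0],[0,0,0],[0,0,0],[0,0,0],[0,0,0]], roll=[0.571,0.571,0.571,0.571,0.571,0.571,0.571])

```text
clock: 36.08
tool_pos: [0.5483, 0.1903, 0.1]
eef_rot: [0.09, 0.996, -0.007, -0.012]
contact_force: [0.3, -0.5, -1.0]
opening: 0.411
```

```bash
python3 -c "from h import *;st()"
```

```text
t 36.08 [0.5483 0.1903 0.1   ] jaw 79.7 tilt z [-0.025 -0.012] q5,q7 [0.87 0.19] open 0.411 F [ 0.3 -0.5 -1. ]
```

>>> carry_out(linear=[[0,0.0007,-0.03],[0,0.0007,-0.05],[0,0.0007,-0.067],[0,0.0007,-0.0745],[0,0.0007,-0.0745]], roll=[0,0,0,0,0])

```text
clock: 36.5
tool_pos: [0.5479, 0.1905, 0.0246]
eef_rot: [0.091, 0.996, -0.008, -0.013]
contact_force: [-0.1, 0.4, -0.2]
opening: 0.403
```

>>> carry_out(linear=[[0,0,0],[0,0,0],[0,0,0.02],[0,0,0.06],[0,0,0.1],[0,0,0.13],[0,0,0.13]], roll=[0,0,0,0,0,0,0], gripper=0.48)

```text
clock: 37.08
tool_pos: [0.5508, 0.1933, 0.1616]
eef_rot: [0.091, 0.996, -0.004, -0.008]
contact_force: [0.0, 0.0, 0.1]
opening: 0.479
```

>>> carry_out(linear=[[-0.0885,-0.571,0],[-0.0885,-0.571,0],[-0.0885,-0.571,0],[-0.0885,-0.571,0],[-0.0885,-0.571,0],[-0.0885,-0.571,0],[-0.0885,-0.571,0],[-0.0885,-0.571,0]], roll=[-0.45,-0.45,-0.45,-0.45,-0.45,-0.45,-0.45,-0.45], gripper=0.65)

```text
clock: 37.75
tool_pos: [0.4978, -0.1411, 0.1592]
eef_rot: [0.311, 0.95, -0.003, -0.008]
contact_force: [0.3, -0.2, 0.4]
opening: 0.647
```

```bash
python3 -c "from h import *;st()"
```

```text
t 37.75 [ 0.4978 -0.1411  0.1592] jaw 53.8 tilt z [-0.017  0.   ] q5,q7 [0.78 0.35] open 0.647 F [ 0.3 -0.2  0.4]
```

>>> carry_out(linear=[[-0.038,-0.239,-0.03],[-0.038,-0.239,-0.03],[-0.038,-0.239,-0.03],[-0.038,-0.239,-0.03],[-0.038,-0.239,-0.03],[-0.038,-0.239,-0.06],[-0.038,-0.239,-0.06],[-0.038,-0.239,-0.06]], roll=[0,0,0,0,0,0,0,0])

```text
clock: 38.42
tool_pos: [0.4568, -0.3828, 0.0969]
eef_rot: [0.314, 0.949, -0.003, -0.01]
contact_force: [-0.7, 1.0, 0.9]
opening: 0.648
```

```bash
python3 -c "from h import *;st()";python3 look.py r6
```

```text
t 38.42 [ 0.4568 -0.3828  0.0969] jaw 53.4 tilt z [-0.021  0.001] q5,q7 [0.85 0.8 ] open 0.648 F [-0.7  1.   0.9]
(0.481, 0.135, 20, 0.95, np.float64(-0.0563), np.float64(-0.0677))
 (0.538, 0.126, 20, 0.94, np.float64(0.0014), np.float64(-0.0662))
 (0.602, 0.181, 28, 0.94, np.float64(0.0543), np.float64(-0.0004))
 (0.55, 0.191, 20, 0.93, np.float64(0.0013), np.float64(-0.0001))
 (0.593, 0.117, 20, 0.93, np.float64(0.0571), np.float64(-0.065))
 (0.613, 0.249, 20, 0.93, np.float64(0.0527), np.float64(0.0685))
 (0.504, 0.267, 20, 0.93, np.float64(-0.0577), np.float64(0.0663))
 (0.561, 0.257, 20, 0.92, np.float64(0.0001), np.float64(0.0668))
bench []
```

View pics/r6.png

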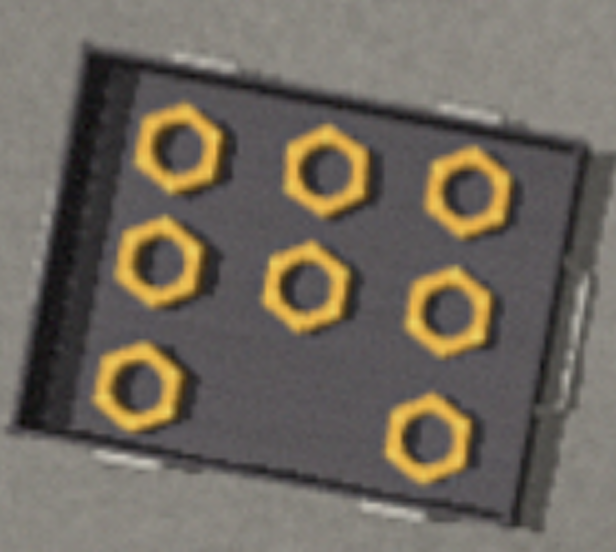

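The rectified view shows eight nuts in place. Only the slot at (285,415), box (-0.056,0), is empty, and the last stray goes there.

>>> carry_out(linear=[[0.0025,0.0015,-0.02],[0.0025,0.0015,-0.045],[0.0025,0.0015,-0.065],[0.0025,0.0015,-0.075],[0.0025,0.0015,-0.075]], roll=[0,0,0,0,0])

```text
clock: 38.88
tool_pos: [0.4619, -0.3757, 0.0228]
eef_rot: [0.31, 0.951, -0.001, -0.01]
contact_force: [-0.3, 1.3, -0.9]
opening: 0.652
```

>>> carry_out(linear=[[0,0,0],[0,0,0],[0,0,0],[0,0,0],[0,0,0.03],[0,0,0.07],[0,0,0.11],[0,0,0.13]], roll=[0,0,0,0,0,0,0,0], gripper=0.2)

```text
clock: 39.55
tool_pos: [0.464, -0.3759, 0.1576]
eef_rot: [0.31, 0.951, -0.001, -0.007]
contact_force: [0.9, 0.5, -2.1]
opening: 0.408
```

```bash
python3 -c "from h import *;st();print(frombox(-.057,0))"
```

```text
t 39.55 [ 0.464  -0.3759  0.1576] jaw 53.8 tilt z [-0.013  0.002] q5,q7 [0.76 0.86] open 0.408 F [ 0.9  0.5 -2.1]
[0.4927 0.2017]
```

>>> carry_out(linear=[[0.0285,0.577,0],[0.0285,0.577,0],[0.0285,0.577,0],[0.0285,0.577,0],[0.0285,0.577,0],[0.0285,0.577,0],[0.0285,0.577,0],[0.0285,0.577,0]], roll=[0.449,0.449,0.449,0.449,0.449,0.449,0.449,0.449])

```text
clock: 40.22
tool_pos: [0.4795, -0.041, 0.1562]
eef_rot: [0.091, 0.996, -0.003, -0.006]
contact_force: [1.6, 0.3, -1.6]
opening: 0.402
```

```bash
python3 -c "from h import *;st()"
```

```text
t 40.22 [ 0.4795 -0.041   0.1562] jaw 79.5 tilt z [-0.012 -0.004] q5,q7 [0.91 0.45] open 0.402 F [ 1.6  0.3 -1.6]
```

>>> carry_out(linear=[[0.013,0.2425,0],[0.013,0.2425,0],[0.013,0.2425,0],[0.013,0.2425,0],[0.013,0.2425,0],[0.013,0.2425,0],[0.013,0.2425,-0.04],[0.013,0.2425,-0.04]], roll=[0,0,0,0,0,0,0,0])

```text
clock: 40.88
tool_pos: [0.4904, 0.2034, 0.113]
eef_rot: [0.089, 0.996, -0.003, -0.008]
contact_force: [-0.9, -2.3, -2.2]
opening: 0.406
```

```bash
python3 -c "from h import *;st()"
```

```text
t 40.88 [0.4904 0.2034 0.113 ] jaw 79.8 tilt z [-0.016 -0.005] q5,q7 [0.92 0.03] open 0.406 F [-0.9 -2.3 -2.2]
```

>>> carry_out(linear=[[0.002,-0.002,-0.02],[0.002,-0.002,-0.05],[0.002,-0.002,-0.07],[0.002,-0.002,-0.08],[0.002,-0.002,-0.0865],[0.002,-0.002,-0.0865]], roll=[0,0,0,0,0,0])

```text
clock: 41.38
tool_pos: [0.4927, 0.2009, 0.027]
eef_rot: [0.089, 0.996, -0.003, -0.007]
contact_force: [0.3, -0.4, -0.0]
opening: 0.403
```

>>> carry_out(linear=[[0,0,0],[0,0,0],[0,0,0.02],[0,0,0.06],[0,0,0.1],[0,0,0.13],[0,0,0.13]], roll=[0,0,0,0,0,0,0], gripper=0.48)

```text
clock: 41.97
tool_pos: [0.4953, 0.2035, 0.1634]
eef_rot: [0.089, 0.996, 0.0, -0.003]
contact_force: [-0.2, 0.4, 0.2]
opening: 0.478
```

```bash
python3 -c "from h import *;st()"
```

```text
t 41.97 [0.4953 0.2035 0.1634] jaw 79.7 tilt z [-0.006  0.001] q5,q7 [0.83 0.12] open 0.478 F [-0.2  0.4  0.2]
```

>>> carry_out(linear=[[-0.02,-0.6,0],[-0.02,-0.6,0],[-0.02,-0.6,0],[-0.02,-0.6,0],[-0.02,-0.6,0],[-0.02,-0.6,0],[-0.02,-0.6,0],[-0.02,-0.6,0]], roll=[-1.351,-1.351,-1.351,-1.351,-1.351,-1.351,-1.351,-1.351], gripper=0.5)

```text
clock: 42.63
tool_pos: [0.4826, -0.1344, 0.161]
eef_rot: [0.558, 0.83, 0.001, -0.003]
contact_force: [0.6, -0.1, 0.6]
opening: 0.503
```

>>> carry_out(linear=[[-0.01,-0.27,0],[-0.01,-0.27,0],[-0.01,-0.27,0],[-0.01,-0.27,0],[-0.01,-0.27,0],[-0.01,-0.27,0],[-0.01,-0.27,0],[-0.01,-0.27,0]], roll=[-0.351,-0.351,-0.351,-0.351,-0.351,-0.351,-0.351,-0.351])

```text
clock: 43.3
tool_pos: [0.4699, -0.4123, 0.1605]
eef_rot: [0.698, 0.716, -0.001, -0.002]
contact_force: [0.1, -0.3, 0.4]
opening: 0.499
```

```bash
python3 -c "from h import *;st()";python3 look.py r7; cat > lid.py <<'E'
from h import *
p=snapshot('top');w=cloud(p);import sys
save(p,sys.argv[1])
m=np.zeros((480,640),bool);m[200:325,150:295]=True
m&=(w[...,2]>0.046)&(w[...,2]<0.06)&~brass(p)
print('rim',rectfit(w,m)[0])
g=cv2.cvtColor(p['img'],cv2.COLOR_RGB2HSV)
m0=np.zeros((480,640),bool);m0[190:345,300:460]=True
print('lidplate',rectfit(w,m0&(w[...,2]>0.018)&(w[...,2]<0.032))[0])
r=rectfit(w,m0&(w[...,2]>.055)&(w[...,2]<.075));print('handle',r[0],np.nanmedian(r[1][:,2]))
E
python3 lid.py t7.png
```

```text
t 43.3 [ 0.4699 -0.4123  0.1605] jaw 1.4 tilt z [-0.003  0.001] q5,q7 [0.57 0.17] open 0.499 F [ 0.1 -0.3  0.4]
(0.538, 0.126, 20, 0.94, np.float64(0.0014), np.float64(-0.0662))
 (0.481, 0.135, 20, 0.94, np.float64(-0.0563), np.float64(-0.0677))
 (0.496, 0.201, 20, 0.94, np.float64(-0.0536), np.float64(-0.0001))
 (0.613, 0.249, 20, 0.93, np.float64(0.0527), np.float64(0.0685))
 (0.593, 0.117, 20, 0.93, np.float64(0.0571), np.float64(-0.065))
 (0.504, 0.267, 20, 0.93, np.float64(-0.0577), np.float64(0.0663))
 (0.561, 0.257, 20, 0.92, np.float64(0.0001), np.float64(0.0668))
 (0.604, 0.181, 32, 0.78, np.float64(0.0563), np.float64(-0.0))
 (0.566, 0.178, 20, 0.77, np.float64(0.0194), np.float64(-0.0099))
bench []
rim ((549.334716796875, 191.0800323486328), (229.71591186523438, 188.5741424560547), 79.34547424316406)
lidplate ((536.2882690429688, -173.93685913085938), (189.6707763671875, 238.5829315185547), 2.437901020050049)
handle ((536.5420532226562, -173.14730834960938), (12.134416580200195, 109.00119018554688), 2.2346434593200684) 0.0672070634246753
```

View pics/t7.png

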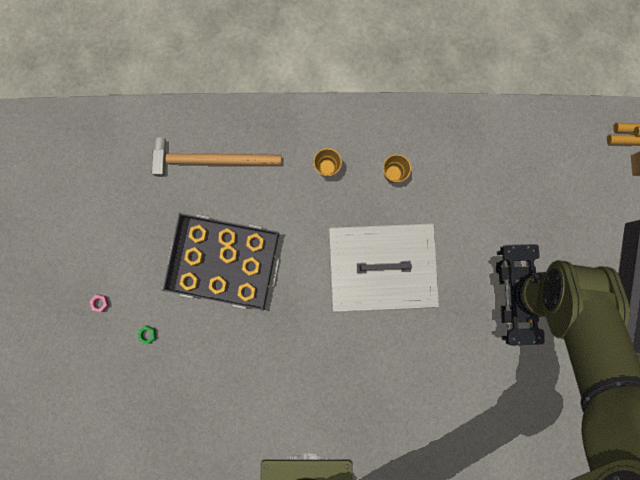

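All nine are in the box, but the centre nut has been knocked from box (0,0) to about (0.019,-0.010) and now lies against its neighbour (pixels (228,254) and (228,237)). Zooming in to check.

View pics/r7.png

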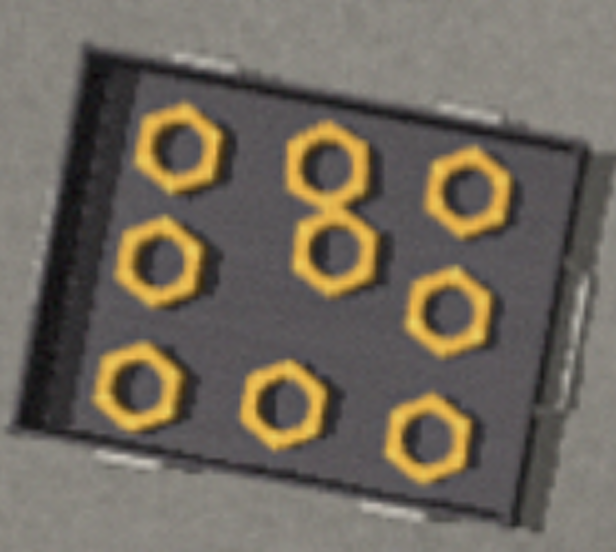

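```bash
python3 - <<'E'
from h import *
p=snapshot('top');w=cloud(p);
for u,v in((228,254),(228,237),(255,242),(193,256)):
    r=cut=w[v-9:v+10,u-9:u+10];b=brass(p)[v-9:v+10,u-9:u+10]
    P=r[b];print(u,v,np.round(np.nanpercentile(P[:,2],[5,50,95]),4))
E
```

```text
228 254 [0.0069 0.0239 0.0277]
228 237 [0.0111 0.0235 0.028 ]
255 242 [0.0054 0.0231 0.0285]
193 256 [0.0105 0.0225 0.0273]
```

>>> carry_out(linear=[[0.097,0.59,0],[0.097,0.59,0],[0.097,0.59,0],[0.097,0.59,0],[0.097,0.59,0],[0.097,0.59,0],[0.097,0.59,0],[0.097,0.59,0]], roll=[1.363,1.363,1.363,1.363,1.363,1.363,1.363,1.363], gripper=0.49)

```text
clock: 44.12
tool_pos: [0.526, -0.0714, 0.1617]
eef_rot: [0.26, 0.966, -0.0, -0.004]
contact_force: [1.2, -0.4, -0.1]
opening: 0.489
```

```bash
python3 -c "from h import *;st()"
```

```text
t 44.12 [ 0.526  -0.0714  0.1617] jaw 59.9 tilt z [-0.008  0.002] q5,q7 [0.8  0.31] open 0.489 F [ 1.2 -0.4 -0.1]
```

>>> carry_out(linear=[[0.041,0.249,0],[0.041,0.249,0],[0.041,0.249,0],[0.041,0.249,0],[0.041,0.249,0],[0.041,0.249,0],[0.041,0.249,-0.04],[0.041,0.249,-0.04]], roll=[0.342,0.342,0.342,0.342,0.342,0.342,0.342,0.342])

```text
clock: 44.78
tool_pos: [0.5628, 0.1831, 0.1181]
eef_rot: [0.087, 0.996, -0.001, -0.007]
contact_force: [-0.6, -2.2, -1.0]
opening: 0.49
```

```bash
python3 -c "from h import *;st()"
```

```text
t 44.78 [0.5628 0.1831 0.1181] jaw 80.1 tilt z [-0.014  0.   ] q5,q7 [0.87 0.23] open 0.49 F [-0.6 -2.2 -1. ]
```

>>> carry_out(linear=[[0.0042,-0.0055,0],[0.0042,-0.0055,-0.03],[0.0042,-0.0055,-0.05],[0.0042,-0.0055,-0.05]], roll=[0,0,0,0])

```text
clock: 45.12
tool_pos: [0.5653, 0.1752, 0.0661]
eef_rot: [0.087, 0.996, -0.003, -0.009]
contact_force: [-0.6, -1.2, -0.1]
opening: 0.489
```

```bash
python3 -c "from h import *;st()"
```

```text
t 45.12 [0.5653 0.1752 0.0661] jaw 80.1 tilt z [-0.018 -0.004] q5,q7 [0.94 0.19] open 0.489 F [-0.6 -1.2 -0.1]
```

>>> carry_out(linear=[[0.0017,0.0022,0],[0.0017,0.0022,-0.02],[0.0017,0.0022,-0.034],[0.0017,0.0022,-0.041],[0.0017,0.0022,-0.041]], roll=[0,0,0,0,0])

```text
clock: 45.53
tool_pos: [0.5665, 0.1768, 0.0245]
eef_rot: [0.087, 0.996, -0.003, -0.009]
contact_force: [-0.0, 0.3, -0.0]
opening: 0.489
```

>>> carry_out(linear=[[0,0,0],[0,0,0],[0,0,0],[0,0,0],[0,0,0.01],[0,0,0.03],[0,0,0.03]], roll=[0,0,0,0,0,0,0], gripper=0.2)

```text
clock: 46.12
tool_pos: [0.5681, 0.1782, 0.058]
eef_rot: [0.087, 0.996, -0.001, -0.007]
contact_force: [-0.6, 0.6, -1.2]
opening: 0.409
```

```bash
python3 -c "from h import *;st();print(frombox(.002,0))"
```

```text
t 46.12 [0.5681 0.1782 0.058 ] jaw 80.1 tilt z [-0.015 -0.002] q5,q7 [0.95 0.18] open 0.409 F [-0.6  0.6 -1.2]
[0.5507 0.1909]
```

>>> carry_out(linear=[[-0.0186,0.0128,0],[-0.0186,0.0128,0],[-0.0186,0.0128,-0.015],[-0.0186,0.0128,-0.025],[-0.0186,0.0128,-0.032],[-0.0186,0.0128,-0.032]], roll=[0,0,0,0,0,0])

```text
clock: 46.62
tool_pos: [0.5494, 0.1899, 0.024]
eef_rot: [0.087, 0.996, -0.002, -0.008]
contact_force: [-0.5, -0.3, -0.9]
opening: 0.406
```

>>> carry_out(linear=[[0,0,0],[0,0,0],[0,0,0.02],[0,0,0.06],[0,0,0.1],[0,0,0.13],[0,0,0.13]], roll=[0,0,0,0,0,0,0], gripper=0.48)

```text
clock: 47.2
tool_pos: [0.5522, 0.1923, 0.1597]
eef_rot: [0.087, 0.996, 0.001, -0.004]
contact_force: [1.6, 1.5, 0.4]
opening: 0.48
```

>>> carry_out(linear=[[-0.02,-0.6,0],[-0.02,-0.6,0],[-0.02,-0.6,0],[-0.02,-0.6,0],[-0.02,-0.6,0],[-0.02,-0.6,0],[-0.02,-0.6,0],[-0.02,-0.6,0]], roll=[-1.351,-1.351,-1.351,-1.351,-1.351,-1.351,-1.351,-1.351], gripper=0.4)

```text
clock: 47.87
tool_pos: [0.5391, -0.1458, 0.1564]
eef_rot: [0.557, 0.831, 0.001, -0.005]
contact_force: [0.8, -0.5, -0.2]
opening: 0.401
```

```bash
python3 -c "from h import *;st()";python3 look.py r8;python3 lid.py t8.png
```

```text
t 47.87 [ 0.5391 -0.1458  0.1564] jaw 22.3 tilt z [-0.006  0.007] q5,q7 [ 0.66 -0.05] open 0.401 F [ 0.8 -0.5 -0.2]
(0.481, 0.135, 20, 0.94, np.float64(-0.0563), np.float64(-0.0677))
 (0.604, 0.181, 28, 0.94, np.float64(0.0563), np.float64(-0.0))
 (0.538, 0.126, 20, 0.94, np.float64(0.0014), np.float64(-0.0662))
 (0.496, 0.201, 20, 0.93, np.float64(-0.0536), np.float64(-0.0001))
 (0.549, 0.191, 20, 0.93, np.float64(0.0003), np.float64(-0.0002))
 (0.593, 0.117, 20, 0.93, np.float64(0.0571), np.float64(-0.065))
 (0.613, 0.249, 20, 0.93, np.float64(0.0527), np.float64(0.0685))
 (0.504, 0.267, 12, 0.92, np.float64(-0.0577), np.float64(0.0663))
 (0.561, 0.257, 20, 0.92, np.float64(0.0001), np.float64(0.0668))
bench []
rim ((549.3233032226562, 191.25640869140625), (229.4993133544922, 189.0265350341797), 79.18295288085938)
lidplate ((535.6072998046875, -150.0127410888672), (188.60516357421875, 190.51547241210938), 2.2956881523132324)
handle ((534.7049560546875, -135.24490356445312), (11.184442520141602, 32.60544967651367), 0.11260470747947693) 0.06758034943721825
```

View pics/t8.png

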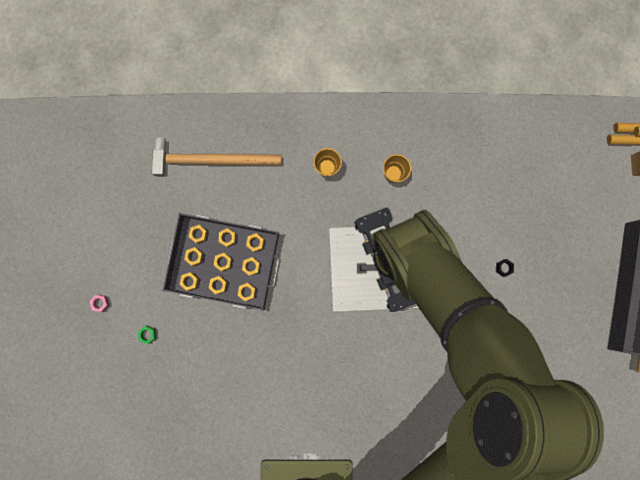

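All nine nuts now sit in a clean 3x3 grid. Next, the lid handle.

>>> carry_out(linear=[[-0.0033,-0.0274,0],[-0.0033,-0.0274,0],[-0.0033,-0.0274,-0.02],[-0.0033,-0.0274,-0.04],[-0.0033,-0.0274,-0.06],[-0.0033,-0.0274,-0.06]], roll=[-0.347,-0.347,-0.347,-0.347,-0.347,-0.347])

```text
clock: 48.47
tool_pos: [0.5321, -0.1805, 0.0919]
eef_rot: [0.695, 0.719, -0.004, -0.007]
contact_force: [-0.4, -0.7, -0.8]
opening: 0.402
```

```bash
python3 -c "from h import *;st()"
```

```text
t 48.47 [ 0.5321 -0.1805  0.0919] jaw 2.0 tilt z [-0.015  0.004] q5,q7 [ 0.65 -0.33] open 0.402 F [-0.4 -0.7 -0.8]
```

>>> carry_out(linear=[[0.0038,0.0072,0],[0.0038,0.0072,-0.015],[0.0038,0.0072,-0.025],[0.0038,0.0072,-0.0315],[0.0038,0.0072,-0.0315],[0.0038,0.0072,-0.0315]], roll=[0,0,0,0,0,0])

```text
clock: 48.97
tool_pos: [0.5359, -0.1733, 0.0605]
eef_rot: [0.695, 0.719, -0.004, -0.007]
contact_force: [-0.4, -0.1, 0.4]
opening: 0.399
```

```bash
python3 -c "from h import *;st()"
```

```text
t 48.97 [ 0.5359 -0.1733  0.0605] jaw 2.0 tilt z [-0.015  0.004] q5,q7 [ 0.69 -0.38] open 0.399 F [-0.4 -0.1  0.4]
```

>>> carry_out(linear=[[0,0,0],[0,0,0],[0,0,0],[0,0,0],[0,0,0],[0,0,0],[0,0,0.01],[0,0,0.02]], roll=[0,0,0,0,0,0,0,0], gripper=0.05, grip_force=50)

```text
clock: 49.63
tool_pos: [0.5353, -0.1731, 0.0804]
eef_rot: [0.695, 0.719, -0.004, -0.008]
contact_force: [1.1, -0.0, -5.4]
opening: 0.125
```

>>> carry_out(linear=[[0,0,0.03],[0,0,0.06],[0,0,0.08],[0,0,0.08],[0,0,0.08]], roll=[0,0,0,0,0])

```text
clock: 50.05
tool_pos: [0.5358, -0.1733, 0.1613]
eef_rot: [0.695, 0.719, -0.003, -0.007]
contact_force: [-0.4, -0.4, -4.7]
opening: 0.121
```

```bash
python3 -c "from h import *;st()
p=snapshot('side');save(p,'s9.png');p=snapshot('top');save(p,'t9.png')"
```

```text
t 50.05 [ 0.5358 -0.1733  0.1613] jaw 2.0 tilt z [-0.014  0.004] q5,q7 [ 0.57 -0.27] open 0.121 F [-0.4 -0.4 -4.7]
```

View pics/s9.png

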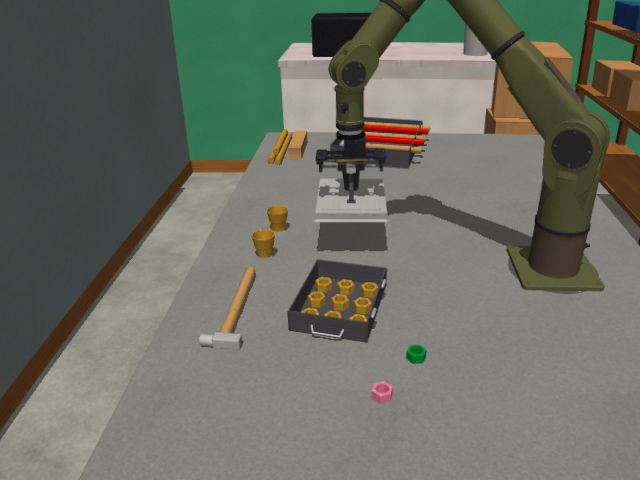

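The lid hangs level in the gripper at (350,195), and the nuts are undisturbed. Carrying it over the box.

>>> carry_out(linear=[[0.001,0.02,0],[0.002,0.05,0],[0.003,0.085,0],[0.004,0.12,0],[0.005,0.155,0],[0.006,0.185,0],[0.007,0.205,0],[0.007,0.21,0]], roll=[-0.03,-0.06,-0.09,-0.12,-0.15,-0.18,-0.21,-0.22])

```text
clock: 50.82
tool_pos: [0.5403, 0.0428, 0.158]
eef_rot: [0.768, 0.641, -0.003, -0.011]
contact_force: [0.4, 0.4, -4.2]
opening: 0.12
```

```bash
python3 -c "from h import *;st()"
```

```text
t 50.82 [0.5403 0.0428 0.158 ] jaw 169.7 tilt z [-0.019  0.013] q5,q7 [ 0.47 -0.8 ] open 0.12 F [ 0.4  0.4 -4.2]
```

>>> carry_out(linear=[[0.002,0.03,0],[0.004,0.06,0],[0.006,0.09,0],[0.007,0.115,0],[0.008,0.135,0],[0.008,0.146,0],[0.008,0.148,0],[0.008,0.148,0]], roll=[-0.006,-0.006,-0.006,-0.006,-0.006,-0.006,-0.006,-0.006])

```text
clock: 51.48
tool_pos: [0.5478, 0.1898, 0.157]
eef_rot: [0.769, 0.639, -0.005, -0.011]
contact_force: [-0.2, -0.9, -4.2]
opening: 0.123
```

```bash
python3 -c "from h import *;st()"
```

```text
t 51.48 [0.5478 0.1898 0.157 ] jaw 169.4 tilt z [-0.021  0.011] q5,q7 [ 0.42 -0.99] open 0.123 F [-0.2 -0.9 -4.2]
```

>>> carry_out(linear=[[0.0007,0.0012,-0.01],[0.0007,0.0012,-0.02],[0.0007,0.0012,-0.03],[0.0007,0.0012,-0.034],[0.0007,0.0012,-0.034]], roll=[0,0,0,0,0])

```text
clock: 51.9
tool_pos: [0.5475, 0.1897, 0.1212]
eef_rot: [0.77, 0.638, -0.006, -0.011]
contact_force: [0.5, -1.5, -4.0]
opening: 0.12
```

```bash
python3 - <<'E'
from h import *
st()
p=snapshot('top');save(p,'t10.png');w=cloud(p)
m=np.zeros((480,640),bool);m[180:330,130:310]=True
m&=(w[...,2]>.078)&(w[...,2]<.092)&(w[...,1]>.05)
P=w[m];print(len(P),rectfit(w,m)[0])
# plane
A=np.c_[P[:,:2],np.ones(len(P))];print('plane',np.linalg.lstsq(A,P[:,2],rcond=None)[0])
a=np.radians(-10.6);d=P[:,:2]-[.5493,.1912]
bx=d[:,0]*np.cos(a)+d[:,1]*np.sin(a);by=-d[:,0]*np.sin(a)+d[:,1]*np.cos(a)
print('box frame plate extents',np.percentile(bx,[0,.5,99.5,100]),np.percentile(by,[0,.5,99.5,100]))
s=snapshot('side');save(s,'s10.png')
E
```

```text
t 51.9 [0.5475 0.1897 0.1212] jaw 169.4 tilt z [-0.024  0.009] q5,q7 [ 0.45 -1.01] open 0.12 F [ 0.5 -1.5 -4. ]
2822 ((548.5262451171875, 189.78189086914062), (240.59805297851562, 187.56890869140625), 80.09117126464844)
plane [-0.00505179  0.00270873  0.08896401]
box frame plate extents [-0.09571325 -0.09426402  0.09305751  0.09416325] [-0.12121386 -0.120849    0.11601049  0.11788488]
```

View pics/t10.png

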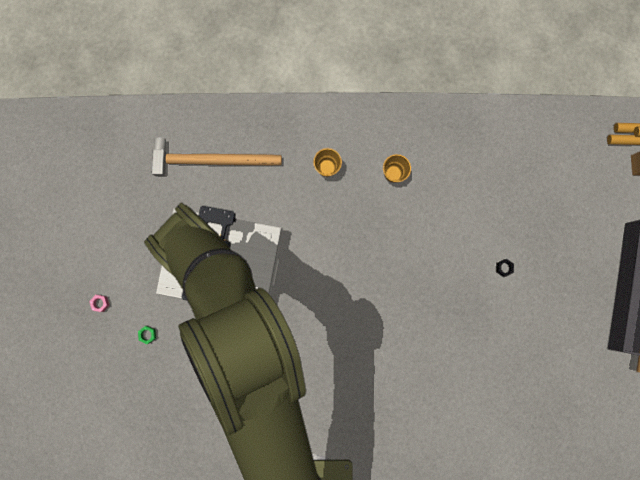

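View pics/s10.png

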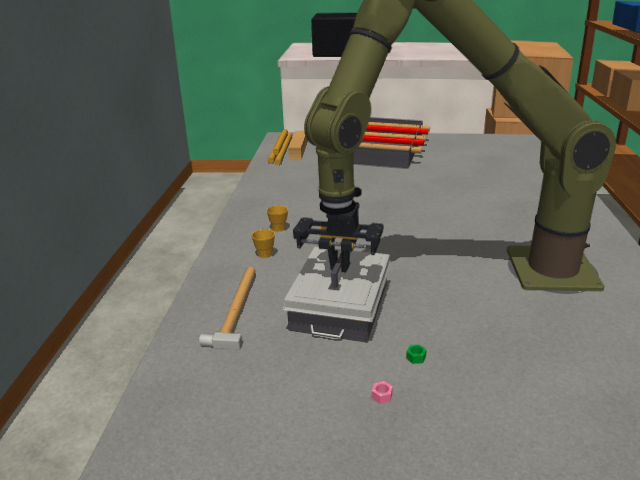

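The lid sits over the box mouth within about 2 mm and 0.7 degrees. I'll correct for that and lower it slowly.

>>> carry_out(linear=[[0.0011,0.0014,0],[0.0011,0.0014,-0.003],[0.0011,0.0014,-0.006],[0.0011,0.0014,-0.009],[0.0011,0.0014,-0.012],[0.0011,0.0014,-0.012]], roll=[-0.01,-0.01,-0.01,-0.01,-0.01,-0.01])

```text
clock: 52.5
tool_pos: [0.5491, 0.1918, 0.11]
eef_rot: [0.773, 0.635, -0.005, -0.011]
contact_force: [-0.2, 0.8, -4.0]
opening: 0.123
```

```bash
python3 -c "from h import *;st()"
```

```text
t 52.5 [0.5491 0.1918 0.11  ] jaw 168.8 tilt z [-0.023  0.01 ] q5,q7 [ 0.46 -1.03] open 0.123 F [-0.2  0.8 -4. ]
```

>>> carry_out(linear=[[0,0,-0.003],[0,0,-0.006],[0,0,-0.009],[0,0,-0.009]], roll=[0,0,0,0])

```text
clock: 52.83
tool_pos: [0.5489, 0.1919, 0.1006]
eef_rot: [0.773, 0.635, -0.006, -0.011]
contact_force: [-0.5, 0.4, -3.7]
opening: 0.122
```

>>> carry_out(linear=[[0,0,-0.002],[0,0,-0.004],[0,0,-0.006],[0,0,-0.006]], roll=[0,0,0,0])

```text
clock: 53.17
tool_pos: [0.551, 0.1919, 0.0957]
eef_rot: [0.773, 0.635, -0.004, -0.01]
contact_force: [2.3, -1.2, 3.1]
opening: 0.119
```

```bash
python3 -c "from h import *;st()"
```

```text
t 53.17 [0.551  0.1919 0.0957] jaw 168.8 tilt z [-0.019  0.011] q5,q7 [ 0.47 -1.04] open 0.119 F [ 2.3 -1.2  3.1]
```

>>> carry_out(linear=[[0,0,-0.002],[0,0,-0.004],[0,0,-0.006],[0,0,-0.006]], roll=[0,0,0,0])

```text
clock: 53.5
tool_pos: [0.5496, 0.1923, 0.0919]
eef_rot: [0.773, 0.635, -0.005, -0.01]
contact_force: [-7.8, -0.9, 18.5]
opening: 0.121
```

```bash
python3 -c "from h import *;st()"
```

```text
t 53.5 [0.5496 0.1923 0.0919] jaw 168.8 tilt z [-0.02  0.01] q5,q7 [ 0.47 -1.04] open 0.121 F [-7.8 -0.9 18.5]
```

>>> carry_out(linear=[[0,0,0.001],[0,0,0.001],[0,0,0.001],[0,0,0.001]], roll=[0,0,0,0], gripper=0.35)

```text
clock: 53.83
tool_pos: [0.5499, 0.1923, 0.0929]
eef_rot: [0.773, 0.635, -0.004, -0.01]
contact_force: [1.0, -0.3, 0.2]
opening: 0.353
```

>>> carry_out(linear=[[0,0,0.02],[0,0,0.05],[0,0,0.08],[0,0,0.08]], roll=[0,0,0,0])

```text
clock: 54.17
tool_pos: [0.553, 0.194, 0.1776]
eef_rot: [0.773, 0.635, 0.0, -0.009]
contact_force: [0.9, -0.2, 0.3]
opening: 0.346
```

>>> carry_out(linear=[[0,-0.32,0],[0,-0.32,0],[0,-0.32,0],[0,-0.32,0],[0,-0.32,0],[0,-0.32,0],[0,-0.32,0],[0,-0.32,0]], roll=[0,0,0,0,0,0,0,0])

```text
clock: 54.83
tool_pos: [0.5521, -0.1319, 0.1767]
eef_rot: [0.775, 0.632, -0.001, -0.009]
contact_force: [0.7, 0.0, 0.5]
opening: 0.348
```

```bash
cat > chk.py <<'E'
from h import *
import sys
st()
p=snapshot('top');save(p,'t%s.png'%sys.argv[1]);w=cloud(p)
print('bench',np.nanmedian(w[380:420,200:300,2]))
m=np.zeros((480,640),bool);m[190:330,140:310]=True
m&=(w[...,2]>.046)&(w[...,2]<.075)
P=w[m];print(len(P),rectfit(w,m)[0])
a=np.radians(-10.6);d=P[:,:2]-[.5493,.1912]
bx=d[:,0]*np.cos(a)+d[:,1]*np.sin(a);by=-d[:,0]*np.sin(a)+d[:,1]*np.cos(a)
k=(abs(bx)<.085)&(abs(by)<.11)
A=np.c_[bx[k],by[k],np.ones(k.sum())];c=np.linalg.lstsq(A,P[k,2],rcond=None)[0];print('plate slope',c[:2],'z',c[2])
for sx in(-1,1):
    for sy in(-1,1):
        q=k&(bx*sx>.04)&(by*sy>.06);print(sx,sy,np.round(np.median(P[q,2]),4),q.sum())
s=snapshot('side');save(s,'s%s.png'%sys.argv[1])
E
python3 chk.py 11
```

```text
t 54.83 [ 0.5521 -0.1319  0.1767] jaw 168.5 tilt z [-0.013  0.012] q5,q7 [ 0.47 -0.49] open 0.348 F [0.7 0.  0.5]
bench 0.000522309160386536
8826 ((549.720703125, 192.44174194335938), (239.5221710205078, 189.20570373535156), 79.40158081054688)
plate slope [0.00180452 0.00059041] z 0.05816575413286921
-1 -1 0.0578 470
-1 1 0.0576 459
1 -1 0.0582 455
1 1 0.0584 443
```

View pics/s11.png

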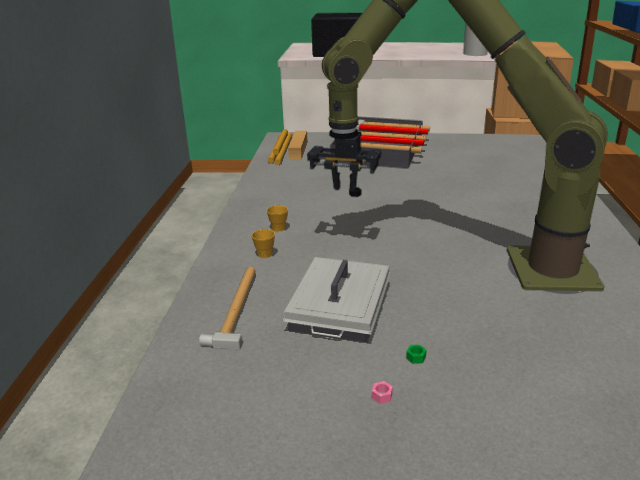

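View pics/t11.png

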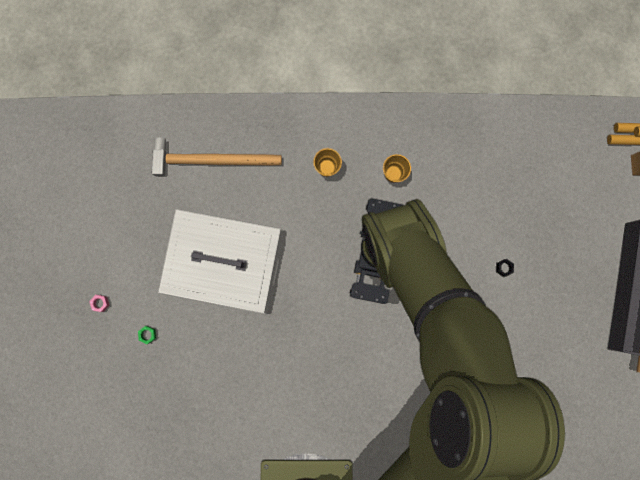

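The lid is on: the plate corners measure 57.6–58.4 mm, against 56 mm nominal plus about 1.5 mm of camera bias. I'll press once more on the handle with the fingers shut to confirm it's home.

>>> carry_out(linear=[[-0.003,0.323,0],[-0.003,0.323,0],[-0.003,0.323,0],[-0.003,0.323,0],[-0.003,0.323,0],[-0.003,0.323,0],[-0.003,0.323,0],[-0.003,0.323,0]], roll=[0,0,0,0,0,0,0,0], gripper=0)

```text
clock: 55.6
tool_pos: [0.5474, 0.197, 0.1763]
eef_rot: [0.774, 0.633, -0.0, -0.01]
contact_force: [-0.3, 0.1, -0.1]
opening: 0.005
```

>>> carry_out(linear=[[0,0,0],[0,0,0],[0,0,-0.03],[0,0,-0.045],[0,0,-0.05],[0,0,-0.05]], roll=[0,0,0,0,0,0])

```text
clock: 56.1
tool_pos: [0.5467, 0.1942, 0.1248]
eef_rot: [0.775, 0.632, -0.002, -0.01]
contact_force: [-0.4, -0.6, 0.5]
opening: 0.004
```

```bash
python3 -c "from h import *;st()"
```

```text
t 56.1 [0.5467 0.1942 0.1248] jaw 168.4 tilt z [-0.016  0.013] q5,q7 [ 0.45 -1.04] open 0.004 F [-0.4 -0.6  0.5]
```

>>> carry_out(linear=[[0.003,-0.002,-0.003],[0.003,-0.002,-0.006],[0.003,-0.002,-0.009],[0.003,-0.002,-0.009]], roll=[0,0,0,0])

```text
clock: 56.43
tool_pos: [0.5509, 0.1909, 0.1175]
eef_rot: [0.775, 0.632, -0.002, -0.009]
contact_force: [0.2, -3.1, 9.3]
opening: 0.003
```

>>> carry_out(linear=[[0,0,-0.001],[0,0,-0.003],[0,0,-0.004],[0,0,-0.004]], roll=[0,0,0,0])

```text
clock: 56.77
tool_pos: [0.5518, 0.1905, 0.1173]
eef_rot: [0.776, 0.631, -0.001, -0.007]
contact_force: [-5.7, -4.1, 28.0]
opening: 0.007
```

>>> carry_out(linear=[[0,0,0.01],[0,0,0.04],[0,0,0.07],[0,0,0.08]], roll=[0,0,0,0])

```text
clock: 57.1
tool_pos: [0.5537, 0.1917, 0.2015]
eef_rot: [0.776, 0.631, 0.003, -0.007]
contact_force: [-0.1, 0.8, 0.3]
opening: 0.004
```

>>> carry_out(linear=[[0,-0.32,0],[0,-0.32,0],[0,-0.32,0],[0,-0.32,0],[0,-0.32,0],[0,-0.32,0],[0,-0.32,0],[0,-0.32,0]], roll=[0,0,0,0,0,0,0,0])

```text
clock: 57.77
tool_pos: [0.5529, -0.1341, 0.2012]
eef_rot: [0.777, 0.629, 0.002, -0.006]
contact_force: [-0.2, 0.2, 0.2]
opening: 0.007
```

```bash
python3 chk.py 12
```

```text
t 57.77 [ 0.5529 -0.1341  0.2012] jaw 168.0 tilt z [-0.004  0.011] q5,q7 [ 0.44 -0.47] open 0.007 F [-0.2  0.2  0.2]
bench 0.0005330591932921624
8818 ((549.8113403320312, 191.73477172851562), (240.8297882080078, 190.2715301513672), 79.63453674316406)
plate slope [0.00098015 0.00094576] z 0.05814489647581466
-1 -1 0.0577 471
-1 1 0.0578 454
1 -1 0.058 459
1 1 0.0579 443
```

View pics/s12.png

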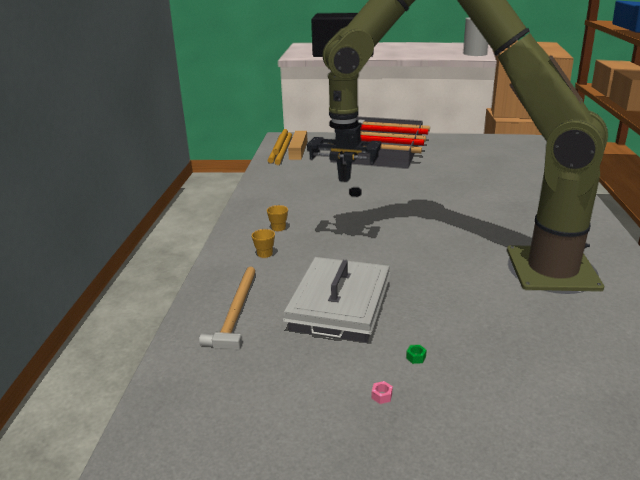

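The lid is level, with corners at 57.7–58.0 mm, and firm under 28 N. The robot is clear of everything, so I'm handing in.

```bash
python3 -c "
from plant import finish_job
print(finish_job())"
```

```text
the job is handed in; nothing more can be done
None
```

The job is handed in at about 58 s of the 210 s allowed: all nine brass nuts are spread in the box, and the lid is on and pressed home.

- **Nuts:** Six came from the heap and three from the bench. They lie flat in a 3 x 3 grid at roughly 55 x 67 mm spacing, which leaves at least about 12 mm between neighbours. The centre nut was knocked against its neighbour partway through, so I put it back. The last picture before the lid went on, at about 48 s, showed all nine in place. I could not see them after that.
- **Lid:** It was pressed to 18 N in the gripper, then to 28 N with shut fingers, when it moved only about 0.2 mm.
- **Last check of the lid:** The four corners measured 57.7–58.0 mm, so it is level. That is about 2 mm above the nominal 56 mm. The camera read about 1.5 mm high on the same plate earlier, and the arm's own height when gripping (0.0919 m against 0.0915 m expected) and when pressing agrees with fully home.
- **Other objects:** I left the tumblers, the hammer and the green, pink and black look-alikes alone.

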